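# Load a tube into a ratchet-lift bath

### The arm

A 7-joint arm with a two-finger parallel gripper is mounted at the origin on the work surface. World frame = base frame: x ahead of the robot, y to its left, z up, the work surface at z = 0. Lengths are in m, angles in rad, forces in N, time in s.
With the tool pointing down it reaches from about 0.4 to 0.85 m from the base axis. Payload 10.4 kg.
Tool frame: the origin (TCP) lies midway between the tips of the shut fingers; the grasp point (between the pads) lies 19 mm behind it (grip_point_offset is the distance from the TCP to the grasp point, in m); y points along the fingers, z is the direction in which the jaws open and shut, and the axes are right-handed (so a half turn about y gives the same grasp; the last joint's range is limited). The gripper opens to 85 mm and grips with 20 to 120 N. Pads are 22 mm wide; open, the fingers measure 114 mm over their backs; the gripper's body (76 mm by 85 mm) begins 54 mm behind the grasp point. The pads swing forward as they close: fully open they stand 13 mm farther back than shut.
Start: joints at [-1.309, 0.332, -0.065, 1.46, 0.022, 1.35, -0.088], TCP at [0.176, 0.6, 0.231] pointing down, gripper open.
Joint ranges: [-2.6, 2.6], [-0.5, 2.12], [-1.47, 1.34], [0.16, 2.42], [-1.27, 4.41], [0.06, 2.06], [-2.6, 2.6]. Speed limits (rad/s): [2.22, 2.22, 2.79, 2.79, 3.14, 3.14, 3.14].

### API

Orientations are given as a unit quaternion [x, y, z, w].
In Python, from workcell import * gives the robot as it stands.
- The arm moves only by the tool send_rows, never from a script. Its argument "motion" is a list of rows, each a list of 7 numbers: the opening in per cent of the stroke, from 0 (shut) to 100 (fully open), then the shift along the tool's x, y, z in m, then the turn, a rotation vector about the tool's x, y, z in rad. In form: [[claw, tx, ty, tz, ax, ay, az], ...]. A call has 1 to 10 rows; each row is the pose to reach, as a shift and turn from the pose commanded when the call began, along the tool's axes at that moment; what a row does not reach only later rows make up. A row lasts 1/12 s, in which the tool goes at most 41.7 mm and 7.16 degrees, less where a joint would pass 70% of its speed; a pose out of reach is approached as far as the arm can. A call with a gripper value outside its range is refused whole. The fingers move at their own pace and stop on an object; "squeeze" is the grip in N (left out, the last holds). Time passes only in rows, so rows that repeat a pose let the fingers close. It gives the time, the measured TCP pose, the force and the opening at its end, in the units of the state.
- get_obs(): the state, without advancing time (a new reading comes with each control period).
- camera(name): name is "scene" or "top" or "wrist"; returns a dict with "pixels" (480x640x3 uint8, red, green, blue), "range_z" (480x640 float32, m along the optical axis (not along the pixel's ray), 0 where there is no reading), "fovy" (degrees; the focal length in pixels is half the picture's height over the tangent of half this angle, whatever the lens; pixels are square), "cx", "cy" (the principal point, pixels), "view" (4x4, takes a point from world to camera coordinates); the wrist camera has in their place "T_tool_cam" (4x4, takes a point from camera to tool coordinates, whose origin is the TCP and whose axes are the tool frame's). Camera axes: x right, y down, z forward; pixel columns grow to the right and rows downward; lengths in m; the calibration is good to about 2 mm. A picture is of the moment at which its call begins: read the wrist's pose just before it.
- hand_in(): hands the job in, once; it reports no verdict.
The state is a dict: "clock": time; "joint_pos": joint angles; "joint_velocities": joint speeds; "tau": joint torques, N m; "position": TCP position; "ee_rot": TCP orientation; "ft_force": force on the tool from outside, world axes, zero at the start; "torque": the same for the moment, N m; "grip_width": opening from 0.0 (shut) to 1.0 (fully open).
Only numpy, scipy, OpenCV 4.12 (cv2) and the standard library are available. Lean on these libraries where they do the work, as an engineer would, in place of code of your own. Each camera call takes 0.05 s, during which the arm holds its last target.

### The job

Lift the tube rack out of the bath by its black grip alone, letting the pawl click over the teeth, until the white block hangs clear above the tank rim, and let go with the pawl holding it. Stand the orange-capped tube upright in the empty pocket of the raised rack, all the way down. Then squeeze the red release lever to the grip to lift the pawl, ease the rack down in the hand until it rests gently on the brass stop collar, and only then let go; leave everything else where it is.

Things in the scene. Friction and masses are not known exactly. Their poses are not given: they have to be found in the camera images.
- stand: Lift-out tube bath, fixed, 250 (x) x 310 mm (y): white base plate 12 mm thick, origin at the centre of its underside, x axis away from the robot at yaw 0. It carries the tank (tank_mouth), a low grey control box before the tank, and the toothed post (post_top) with its stop collar.
- tank_mouth (a point): Centre of the mouth of the open steel tank, outside 130 (x) x 170 mm (y), at rim height, 102 mm above the bench. The white block of the rack goes down into it.
- post_top (a point): Top centre of the square steel post (20 x 16 mm, 270 mm tall), saw teeth on its -y face, that the lift slides on. Below the lift a brass stop collar is clamped on it. Its height differs each time and is not reported: the lift's buffer meets it somewhere between 5 and 26 mm of lift. Force on it over 25 N counts as slammed or pressed.
- lift (a joint): Height of the lift (sleeve, grip, lever and rack, 0.6 to 0.95 kg, friction 1.5 N) above its lowest position, m, 0 to 0.098. The pawl holds it on teeth at 0.018, 0.030, 0.042, 0.054, 0.066, 0.078 and 0.090; pulled up it clicks past each (5 to 8 N over its weight). At 0.078 and 0.090 the block hangs clear of the tank. With the pawl lifted it drops until held or on the collar.
- lever (a joint): Angle of the release lever, rad: 0 at rest (pawl in), 0.22 squeezed to its stop; the pawl is clear of the teeth above 0.12. Sprung back; about 7 N at the red bar squeeze it fully. Passing a tooth swings it to about 0.11 by itself.
- grip (a point): On the axis of the black upright grip of the lift, 15 mm below its top; axes those of the stand. The grip is 20 mm (x) by 16 mm (y), 58 mm tall, and stands on a bracket 43 mm below this point. Taken across its 20 mm (x) it lifts the rack without touching the lever. The post stands 90 mm behind it (+x).
- lever_bar (a point): Centre of the upright red release bar, 12 mm diameter, its top 15 mm above this point. At rest it stands 26 mm to -y of the grip's axis (40 mm across both, outside to outside, along the stand's y). Squeezed towards the grip it moves 10 mm (30 mm across) and lifts the pawl. Grip and bar ride on the lift.
- block (a point): Centre of the underside of the white tube block, 100 x 140 x 50 mm (x, y, z), that hangs from the lift by an end plate; axes those of the stand. Five places hold fixed white-capped tubes standing 61 mm above the block, spaced 48 mm (x) and 42 mm (y); the middle one at the front (-x) is the empty pocket.
- buffer: Black rubber buffer, 36 x 32 x 8 mm, sprung (5 N per mm, 2.5 mm travel) under the sleeve of the lift on the post: the part that comes down on the brass stop collar. Origin on the post's axis, 92 mm below its underside.
- pocket (a point): Centre of the floor of the empty pocket in the white block: round, 19 mm wide, 44 mm deep, open to the top, axis vertical
- tube: Glass tube to load: 16 mm diameter, 105 mm tall, rounded foot, orange cap 19 mm diameter and 19 mm tall at the top, 30 g. Origin at the centre of its underside, z along it. It starts upright in one of the four places of the tube rack
- tuberack: Clear acrylic tube rack on a black foot, fixed to the bench, 206 x 58 x 60 mm (x, y, z), origin under its centre; four pockets of 19 mm along its x, at -66, -22, 22 and 66 mm, floors 20 mm above the bench; tubes stand 65 mm out of it
- spare1: White-capped tube, otherwise like the orange one; stays in the tube rack
- spare2: as spare1
- spare3: as spare1
- cell: Polished steel pressure cell, 60 mm wide, 95 mm tall, with a brass nipple; origin under its centre; a bystander
- gauge: Black pressure gauge lying face up, 60 mm wide, 24 mm tall; a bystander
- cellcap: Dark steel screw cap, 44 mm wide, 18 mm tall; a bystander
- washbottle: White bottle, 60 mm wide, 150 mm tall, blue cap; a bystander
- dish: Glass dish, 84 mm wide, 18 mm tall; a bystander

How it is judged:
On the way, in this order (a step that is already met when the one before it is completed fails the run):
1. the rack has been raised clear of the tank rim and hangs on the pawl, the hand off it (value of joint lift above 0.075 m and contact force between the fingers and anything else below 0.5 N), for 0.2 s.
2. the orange-capped tube stands in the empty pocket of the raised rack, all the way down and let go (value of joint lift above 0.075 m and distance between tube and pocket below 0.005 m and angle between tube's own z axis and vertical below 0.12 rad and contact force between the fingers and tube below 0.2 N), for 0.2 s.
3. the rack rests on the stop collar while the lever is still squeezed (lowered in the hand, not dropped) (contact force between buffer and stand above 2 N and value of joint lever above 0.12 rad and value of joint lift below 0.03 m), for 0.1 s.
At the end, for the whole second after the job is handed in: The rack is down and at rest with its weight on the stop collar (at least 2 N on it, not hanging on a tooth), the release lever let go (pawl sprung back against the post), and the orange-capped tube upright (within 0.12 rad) in the pocket, its foot within 5 mm of the pocket floor's centre (contact force between buffer and stand above 2 N and value of joint lift below 0.03 m and velocity of joint lift between -0.01 and 0.01 m/s and value of joint lever below 0.16 rad and distance between tube and pocket below 0.005 m and angle between tube's own z axis and vertical below 0.12 rad); the robot touches nothing.
It fails at once if the rack is slammed or pressed onto the stop collar (over 25 N) (contact force between buffer and stand above 25 N).
It fails at once if the release lever is squeezed before the tube is in the rack (the lift is to be raised by the grip alone) (value of joint lever above 0.19 rad and distance between tube and pocket above 0.03 m).
It fails at once if another tube of the tube rack is moved more than 20 mm (distance of any of spare1, spare2, spare3 from where it was at the start of the episode above 0.02 m).
It fails at once if a bystander on the bench is moved more than 20 mm (distance of any of cell, gauge, cellcap, washbottle, dish from where it was at the start of the episode above 0.02 m).
It also fails if it takes over 58 s, if anything falls off the work surface, if the arm or the gripper's body presses on something with over 40 N, if the wrist force passes 120 N, or if a joint passes its speed limit or range.

## Working session

There is one attempt and no reset: what is moved stays moved. The work goes in short steps, Python scripts to look and compute and a tool call to move; the robot and the scene stay as the last step left them, time stands still between calls to the robot, and variables do not carry over. Pictures are saved under pics/ and viewed, and the job is handed in when it is done.

Besides the shell and the picture viewer there is one more tool, called after "Call:" by a JSON object that holds its "fn" and its "kwargs", one argument or row to a line. send_rows: Moves the arm, as the interface text tells. Its arguments: {"type":"object","properties":{"motion":{"type":"array"},"squeeze":{"type":"number"}},"required":["motion"]}

```bash
ls; mkdir -p pics
python3 - <<'E'
from workcell import *
import cv2,numpy as np
o=get_obs()
print({k:np.round(v,4).tolist() if not isinstance(v,float) else v for k,v in o.items()})
for n in ["scene","top","wrist"]:
    c=camera(n)
    cv2.imwrite(f"pics/{n}0.png",c["pixels"][:,:,::-1])
    np.savez(f"{n}0.npz",**c)
    print(n,c["fovy"],c["cx"],c["cy"]);print(np.round(c.get("view",c.get("T_tool_cam")),4))
E
```

```text
pics
{'clock': 0.0, 'joint_pos': [-1.3086, 0.3329, -0.0647, 1.4609, 0.0216, 1.3499, -0.0885], 'joint_velocities': [0.0016, 0.0002, 0.0005, -0.001, 0.0001, -0.0006, -0.0016], 'tau': [-0.0006, -62.5446, 0.0486, -39.1603, 0.0161, 0.0099, -0.0], 'position': [0.1755, 0.5995, 0.2305], 'ee_rot': [0.7005, -0.1004, 0.1003, -0.6994], 'ft_force': [-0.0347, 0.1956, -1.18], 'torque': [-0.0135, -0.0072, 0.0221], 'grip_width': 1.0046006083031238}
scene 57.43746209627382 313.73303721524843 249.56200318844702
[[-0.6073  0.7944 -0.0108  0.264 ]
 [ 0.5022  0.3733 -0.78   -0.1348]
 [-0.6156 -0.4791 -0.6257  1.4538]
 [ 0.      0.      0.      1.    ]]
top 55.05428066490332 320.4842749366015 241.07827430282975
[[ 0.0023 -1.     -0.0018  0.0364]
 [-0.988  -0.002  -0.1541  0.5119]
 [ 0.1541  0.0021 -0.988   1.1289]
 [ 0.      0.      0.      1.    ]]
wrist 58.17488171465151 318.7617924278909 234.02691528498622
[[ 2.000e-04  9.474e-01  3.201e-01 -8.370e-02]
 [ 5.000e-04 -3.201e-01  9.474e-01 -1.428e-01]
 [ 1.000e+00 -0.000e+00 -6.000e-04 -6.000e-04]
 [ 0.000e+00  0.000e+00  0.000e+00  1.000e+00]]
```

View pics/scene0.png

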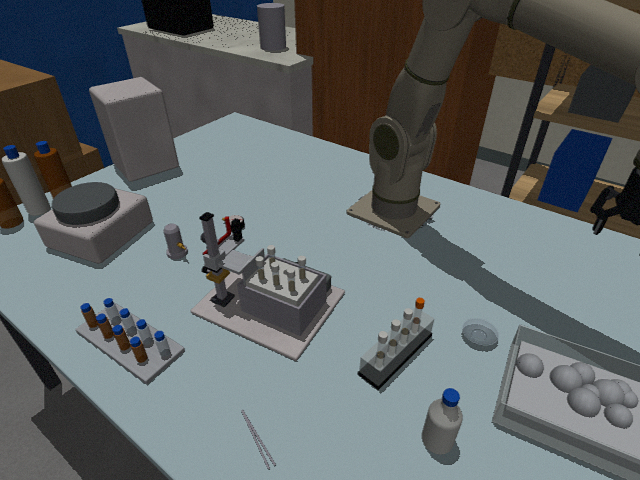

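View pics/top0.png

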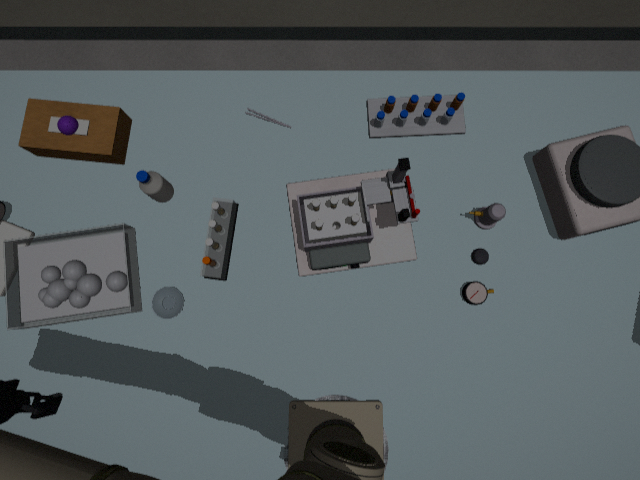

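View pics/wrist0.png

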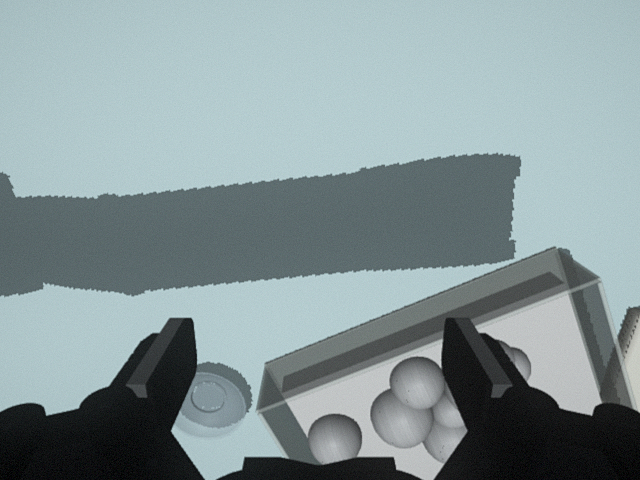

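The top view shows the stand around (350,225), with the post at (400,165), grip at (403,215) and red bar at (415,205). The tube rack is at (220,240), with the orange cap at (207,261). Next I'll zoom in.

```bash
cat > h.py <<'E'
import numpy as np,cv2
def K(c): 
    f=240/np.tan(np.radians(float(c["fovy"]))/2); return f,float(c["cx"]),float(c["cy"])
def cloud(c,V=None):
    f,cx,cy=K(c); z=c["range_z"].astype(float)
    v,u=np.mgrid[0:480,0:640]
    P=np.stack([(u-cx)/f*z,(v-cy)/f*z,z,np.ones_like(z)],-1)
    M=np.linalg.inv(c["view"]) if V is None else V
    return (P@M.T)[...,:3]
def quatR(q):
    from scipy.spatial.transform import Rotation as R
    return R.from_quat(q).as_matrix()
def toolT(o):
    T=np.eye(4);T[:3,:3]=quatR(o["ee_rot"]);T[:3,3]=o["position"];return T
E
python3 - <<'E'
import numpy as np,cv2
from h import *
for n,(a,b,w,h) in {"top":(180,140,260,150),"scene":(150,190,300,200)}.items():
    c=np.load(n+"0.npz"); im=c["pixels"][b:b+h,a:a+w,::-1]
    cv2.imwrite(f"pics/{n}0z.png",cv2.resize(im,None,fx=780/w,fy=780/w,interpolation=cv2.INTER_CUBIC))
c=np.load("top0.npz"); W=cloud(c)
hsv=cv2.cvtColor(c["pixels"],cv2.COLOR_RGB2HSV)
for nm,u,v in [("bench",500,350),("base",310,265),("post",403,162),("bar",416,211),("grip",403,213),("orangecap",208,260),("tankrim",300,200),("endplate",377,192)]:
    print(nm,hsv[v,u],np.round(W[v,u],4))
E
```

```text
bench [ 94  36 120] [ 0.2399 -0.4178 -0.0017]
base [165  18  56] [0.4539 0.0646 0.0095]
post [100 128  12] [ 0.6437 -0.135   0.2687]
bar [  2 255 106] [ 0.5539 -0.1729  0.2025]
grip [150  43   6] [ 0.5489 -0.1439  0.2041]
orangecap [ 15 255 126] [0.4535 0.3006 0.1226]
tankrim [110  22  35] [0.6123 0.0893 0.0656]
endplate [114  11 115] [ 0.6115 -0.0946  0.1472]
```

View pics/top0z.png

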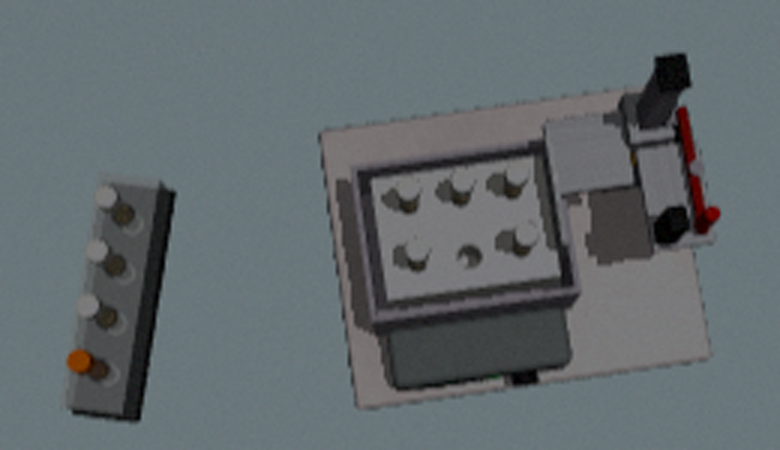

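View pics/scene0z.png

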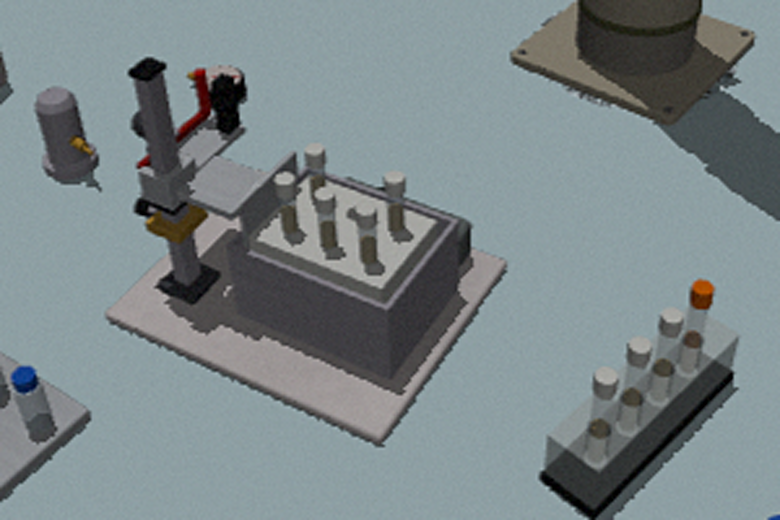

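Run:
```python
import numpy as np,cv2
from h import *
c=np.load("top0.npz"); W=cloud(c); 
o=(0.1003,)
print("tool R\n",np.round(quatR([0.7005,-0.1004,0.1003,-0.6994]),3))
X,Y,Z=W[...,0],W[...,1],W[...,2]
box=(X>0.38)&(X<0.8)&(Y>-0.25)&(Y<0.15)
m=(box&(Z>0.005)&(Z<0.016)); m=m.astype(np.uint8)
pts=W[m>0][:,:2].astype(np.float32)
# all stand-footprint points above .005 below .11 hull
r=cv2.minAreaRect((pts*1000)); print("base rect",r)
m2=box&(Z>0.06)&(Z<0.115)
print("z hist", np.histogram(Z[box],bins=np.arange(0,0.3,0.01)))
hsv=cv2.cvtColor(c["pixels"],cv2.COLOR_RGB2HSV)
red=box&((hsv[...,0]<8)|(hsv[...,0]>172))&(hsv[...,1]>180)&(hsv[...,2]>40)
v,u=np.nonzero(red)
for n,(msk) in {"red":red,"redtop":red&(Z>0.19),"gripTop":box&(Z>0.195)&(Z<0.215)&(X<0.58)&~red,"posttop":box&(Z>0.255)}.items():
    P=W[msk]; print(n,len(P),np.round(np.median(P,0),4),np.round(P.min(0),4),np.round(P.max(0),4))
# scene
c=np.load("scene0.npz"); W=cloud(c);X,Y,Z=W[...,0],W[...,1],W[...,2]
box=(X>0.38)&(X<0.8)&(Y>-0.25)&(Y<0.15)
print("scene")
hsv=cv2.cvtColor(c["pixels"],cv2.COLOR_RGB2HSV)
red=box&((hsv[...,0]<8)|(hsv[...,0]>172))&(hsv[...,1]>180)&(hsv[...,2]>40)
for n,(msk) in {"red":red,"redtop":red&(Z>0.19),"gripTop":box&(Z>0.195)&(Z<0.215)&(X<0.58)&~red,"posttop":box&(Z>0.265)&(Z<.28)&(X>.6),"brass":box&(hsv[...,0]>12)&(hsv[...,0]<28)&(hsv[...,1]>150)&(Z>.04)&(Z<.14)&(X>0.6)}.items():
    P=W[msk]; print(n,len(P),np.round(np.median(P,0),4),np.round(P.min(0),4),np.round(P.max(0),4))
oc=(Z>0.1)&(X<0.6)&(Y>0.2)&(Y<0.4)&(hsv[...,1]>180)&(hsv[...,0]<18)
P=W[oc];print("orange",len(P),P.mean(0),P.min(0),P.max(0))
```

```text
tool R
 [[ 0.96  -0.     0.281]
 [-0.281 -0.002  0.96 ]
 [ 0.    -1.    -0.002]]
base rect ((589.7423706054688, -50.15095520019531), (419.1445617675781, 399.4245910644531), 0.011987578123807907)
z hist (array([7512, 3912,   58,   30,  107, 1034,  330,  152,  150,  219, 2208,
        204,   47,   61, 1140,  311,  415,   72,   32,   53,   90,   14,
         18,   19,   21,    8,   52,   78,    0]), array([0.  , 0.01, 0.02, 0.03, 0.04, 0.05, 0.06, 0.07, 0.08, 0.09, 0.1 ,
       0.11, 0.12, 0.13, 0.14, 0.15, 0.16, 0.17, 0.18, 0.19, 0.2 , 0.21,
       0.22, 0.23, 0.24, 0.25, 0.26, 0.27, 0.28, 0.29]))
red 110 [ 0.5904 -0.1708  0.158 ] [ 0.5481 -0.1802  0.1527] [ 0.6472 -0.1609  0.2046]
redtop 19 [ 0.5539 -0.1751  0.2022] [ 0.5499 -0.1802  0.1985] [ 0.5592 -0.1703  0.2046]
gripTop 73 [ 0.5493 -0.1505  0.2018] [ 0.5407 -0.1775  0.1952] [ 0.5589 -0.1409  0.2069]
posttop 133 [ 0.6389 -0.1365  0.2704] [ 0.6254 -0.1481  0.2554] [ 0.6521 -0.1244  0.2749]
scene
red 107 [ 0.559  -0.1717  0.16  ] [ 0.5483 -0.1778  0.1477] [ 0.6463 -0.1606  0.2026]
redtop 20 [ 0.5564 -0.172   0.1977] [ 0.5483 -0.1778  0.1902] [ 0.5602 -0.17    0.2026]
gripTop 48 [ 0.5528 -0.148   0.2003] [ 0.5422 -0.1819  0.1961] [ 0.5606 -0.1413  0.2026]
posttop 86 [ 0.641  -0.1346  0.2689] [ 0.6256 -0.1491  0.265 ] [ 0.6537 -0.1245  0.2711]
brass 151 [ 0.6513 -0.1245  0.1015] [ 0.619  -0.1554  0.092 ] [ 0.6646 -0.1134  0.105 ]
orange 81 [0.34719821 0.30214209 0.13303384] [-1.04183931  0.21329923  0.10529988] [0.46411146 0.31471428 0.60715449]
```

Run:
```python
import numpy as np,cv2
from h import *
c=np.load("top0.npz"); W=cloud(c); X,Y,Z=W[...,0],W[...,1],W[...,2]
m=(X>0.40)&(X<0.75)&(Y>-0.12)&(Y<0.12)&(Z>0.097)&(Z<0.107)
m=m.astype(np.uint8); n,l,s,_=cv2.connectedComponentsWithStats(m); k=1+np.argmax(s[1:,4])
r=cv2.minAreaRect((W[l==k][:,:2]*1000).astype(np.float32)); print("rim",r, np.median(Z[l==k]))
# base plate by colour: pinkish white vs bench bluish
hsv=cv2.cvtColor(c["pixels"],cv2.COLOR_RGB2HSV)
f,cx,cy=K(c); iv=np.linalg.inv(c["view"])
u,v=np.meshgrid(np.arange(640),np.arange(480))
d=np.stack([(u-cx)/f,(v-cy)/f,np.ones_like(u)],-1)@iv[:3,:3].T; C=iv[:3,3]
t=(0.012-C[2])/d[...,2]; G=C+d*t[...,None]
box=(G[...,0]>0.4)&(G[...,0]<0.75)&(G[...,1]>-0.22)&(G[...,1]<0.13)
b=box&~((hsv[...,0]>85)&(hsv[...,0]<110)&(hsv[...,1]>20))
b=cv2.morphologyEx(b.astype(np.uint8),cv2.MORPH_OPEN,np.ones((5,5)))
n,l,s,_=cv2.connectedComponentsWithStats(b);k=1+np.argmax(s[1:,4]);M=l==k
# only pts with z near plate
q=M&(np.abs(Z-0.011)<0.006)
print("plate",cv2.minAreaRect((G[q][:,:2]*1000).astype(np.float32)))
# rack top (60mm) of tuberack and caps
m=(X>0.40)&(X<0.75)&(Y>0.2)&(Y<0.36)&(Z>0.112)&(Z<0.135)
n,l,s,_=cv2.connectedComponentsWithStats(m.astype(np.uint8))
for k in range(1,n):
    if s[k,4]>10: print("cap",np.round(W[l==k].mean(0),4),np.round(np.percentile(Z[l==k],80),4),hsv[l==k].mean(0))
m=(X>0.40)&(X<0.75)&(Y>0.2)&(Y<0.36)&(Z>0.01)&(Z<0.075)
print("tuberack",cv2.minAreaRect((W[m][:,:2]*1000).astype(np.float32)))
# block top, caps of block
m=(X>0.40)&(X<0.75)&(Y>-0.09)&(Y<0.1)
print(np.histogram(Z[m],bins=np.arange(0.04,0.2,0.004)))
m&=(Z>0.135)&(Z<.2)
n,l,s,_=cv2.connectedComponentsWithStats(m.astype(np.uint8))
for k in range(1,n):
    if s[k,4]>10: print("bcap",np.round(np.median(W[l==k],0),4),np.round(np.percentile(Z[l==k],80),4),s[k])
```

```text
rim ((563.4105224609375, 3.8658218383789062), (131.5959930419922, 169.73699951171875), 8.334890365600586) 0.10205550278461128
plate ((569.4342651367188, -40.65647888183594), (248.68417358398438, 308.8553466796875), 8.314078330993652)
cap [0.5826 0.2884 0.1231] 0.126 [ 53.59016393   6.03278689 100.86885246]
cap [0.5391 0.2938 0.1232] 0.1256 [ 72.26666667   6.31666667 102.18333333]
cap [0.4953 0.2991 0.124 ] 0.1269 [ 71.06896552   6.70689655 104.84482759]
cap [0.4523 0.3043 0.1241] 0.1265 [ 13.03448276 232.96551724 107.10344828]
tuberack ((516.9972534179688, 296.2632751464844), (56.15677261352539, 203.2932586669922), 82.74907684326172)
(array([  32,   53,   54,  258,  744,  252,   51,   52,   64,   63,   55,
         56,   72,   57,  125,  425, 1249,  673,   26,   24,   15,   23,
         18,   23,   12,   34,  166,  188,   23,   17,   14,  135,  118,
          6,    0,    0,    0,    0,    0]), array([0.04 , 0.044, 0.048, 0.052, 0.056, 0.06 , 0.064, 0.068, 0.072,
       0.076, 0.08 , 0.084, 0.088, 0.092, 0.096, 0.1  , 0.104, 0.108,
       0.112, 0.116, 0.12 , 0.124, 0.128, 0.132, 0.136, 0.14 , 0.144,
       0.148, 0.152, 0.156, 0.16 , 0.164, 0.168, 0.172, 0.176, 0.18 ,
       0.184, 0.188, 0.192, 0.196]))
bcap [ 0.6085 -0.0733  0.148 ] 0.1495 [361 179  15  44 388]
bcap [ 0.5903 -0.0341  0.167 ] 0.1684 [348 194   8  11  67]
bcap [0.5844 0.0067 0.1668] 0.1695 [330 197   8  10  68]
bcap [0.578  0.0478 0.1673] 0.1695 [312 199   8  10  67]
bcap [ 0.5435 -0.0409  0.1671] 0.1688 [351 214   9  10  65]
bcap [0.531  0.0408 0.1673] 0.1692 [315 220   8  10  64]
```

```bash
cat >> h.py <<'E'
def plan(o,p,yawz,T0=None):
    """shift (tool axes) and rotvec to pose: TCP p, pointing down, tool z at world angle yawz deg"""
    from scipy.spatial.transform import Rotation as R
    T=toolT(o) if T0 is None else T0
    a=np.radians(yawz); y=np.array([0,0,-1.]); z=np.array([np.cos(a),np.sin(a),0]); x=np.cross(y,z)
    Rt=np.stack([x,y,z],1)
    return np.round(T[:3,:3].T@(np.array(p)-T[:3,3]),4), np.round(R.from_matrix(T[:3,:3].T@Rt).as_rotvec(),4)
def show():
    from workcell import get_obs
    o=get_obs(); R=quatR(o["ee_rot"])
    print("t",round(o["clock"],2),"p",np.round(o["position"],4),"yawz",round(np.degrees(np.arctan2(R[1,2],R[0,2])),2),"down",np.round(R[:,1],3),"F",np.round(o["ft_force"],2),"w",round(o["grip_width"],3),"q",np.round(o["joint_pos"],2))
    return o
E
python3 - <<'E'
from h import *
o=show()
print(plan(o,[0.40,0.22,0.33],40)); print(plan(o,[0.55,-0.148,0.28],8.3))
E
```

```text
t 0.15 p [0.1755 0.5996 0.2307] yawz 73.68 down [-0.    -0.001 -1.   ] F [ 0.8   0.14 -0.42] w 1.004 q [-1.31  0.33 -0.06  1.46  0.02  1.35 -0.09]
(array([ 0.3221, -0.099 , -0.3013]), array([1.000e-03, 5.879e-01, 4.000e-04]))
(array([ 0.5694, -0.0486, -0.6123]), array([9.0000e-04, 1.1411e+00, 7.0000e-04]))
```

Call:
{"fn": "send_rows", "kwargs": {
  "motion": [
    [100,0.0,-0.05,0.0,0,0,0],
    [100,0.03,-0.08,-0.02,0,0.06,0],
    [100,0.06,-0.1,-0.05,0,0.12,0],
    [100,0.09,-0.1,-0.08,0,0.18,0],
    [100,0.115,-0.1,-0.11,0,0.24,0],
    [100,0.14,-0.1,-0.14,0,0.3,0],
    [100,0.17,-0.1,-0.165,0,0.36,0],
    [100,0.2,-0.1,-0.19,0,0.42,0],
    [100,0.225,-0.1,-0.215,0,0.48,0],
    [100,0.25,-0.1,-0.24,0,0.53,0]
  ]
}}

```text
clock: 0.98
position: [0.3491, 0.2967, 0.3313]
ee_rot: [-0.649, 0.282, -0.282, 0.649]
ft_force: [0.8, 0.6, 0.5]
grip_width: 0.998
```

Run:
```python
from h import *
o=show()
print(plan(o,[0.55,-0.148,0.28],8.3))
```

```text
t 0.98 p [0.3491 0.2967 0.3313] yawz 43.06 down [-0.  0. -1.] F [0.83 0.61 0.46] w 0.998 q [-1.01 -0.09  0.19  1.72  0.02  1.51 -0.07]
(array([ 0.4621,  0.0512, -0.1568]), array([-1.000e-04,  6.067e-01, -2.000e-04]))
```

Call:
{"fn": "send_rows", "kwargs": {
  "motion": [
    [100,0.035,0.0,-0.012,0,0.05,0],
    [100,0.073,0.0,-0.025,0,0.1,0],
    [100,0.112,0.0,-0.038,0,0.16,0],
    [100,0.15,0.0,-0.05,0,0.22,0],
    [100,0.19,0.0,-0.063,0,0.28,0],
    [100,0.228,0.0,-0.075,0,0.34,0],
    [100,0.266,0.0,-0.088,0,0.4,0],
    [100,0.304,0.0,-0.1,0,0.46,0],
    [100,0.342,0.0,-0.113,0,0.52,0],
    [100,0.38,0.0,-0.125,0,0.57,0]
  ]
}}

```text
clock: 1.82
position: [0.5181, -0.065, 0.3315]
ee_rot: [-0.543, 0.452, -0.452, 0.544]
ft_force: [1.2, 1.8, -0.2]
grip_width: 1.003
```

Run:
```python
from h import *
o=show()
print(plan(o,[0.55,-0.148,0.28],8.3))
```

```text
t 1.82 p [ 0.5181 -0.065   0.3315] yawz 10.49 down [ 0.001  0.    -1.   ] F [ 1.19  1.82 -0.19] w 1.003 q [-0.61  0.05  0.68  1.6  -0.03  1.5   0.26]
(array([0.0874, 0.0515, 0.0163]), array([-0.0007,  0.0382, -0.0003]))
```

Call:
{"fn": "send_rows", "kwargs": {
  "motion": [
    [100,0.03,0.02,0.008,0,0.02,0],
    [100,0.06,0.04,0.012,0,0.035,0],
    [100,0.085,0.05,0.015,0,0.037,0],
    [100,0.085,0.05,0.015,0,0.037,0],
    [100,0.085,0.05,0.015,0,0.037,0]
  ]
}}

```text
clock: 2.23
position: [0.5477, -0.1451, 0.2804]
ee_rot: [0.536, -0.463, 0.462, -0.534]
ft_force: [0.0, 0.2, -0.7]
grip_width: 0.998
```

Run:
```python
from h import *
from workcell import *
o=show()
c=camera("wrist"); np.savez("w1.npz",T=toolT(o),**c); cv2.imwrite("pics/w1.png",c["pixels"][:,:,::-1])
W=cloud(c,toolT(o)@c["T_tool_cam"]); X,Y,Z=W[...,0],W[...,1],W[...,2]
hsv=cv2.cvtColor(c["pixels"],cv2.COLOR_RGB2HSV)
m=(Z>0.195)&(Z<0.215)&(X>.5)&(X<.6)&(Y<-.1)
n,l,s,_=cv2.connectedComponentsWithStats(m.astype(np.uint8))
for k in range(1,n):
    if s[k,4]>40:
        q=l==k; print(s[k],np.median(W[q],0).round(4),hsv[q].mean(0).round(),[np.round(x,4) for x in cv2.minAreaRect((W[q][:,:2]*1000).astype(np.float32))])
```

```text
t 2.23 p [ 0.5477 -0.1451  0.2804] yawz 8.37 down [-0.002 -0.001 -1.   ] F [ 0.    0.25 -0.74] w 0.998 q [-0.47  0.21  0.76  1.58 -0.14  1.42  0.45]
[ 303  238   36   30 1013] [ 0.5476 -0.1486  0.2016] [91. 28. 45.] [array([ 547.7404, -150.0655]), array([19.6154, 16.2935]), np.float64(8.31)]
[311 284  21  23 377] [ 0.5515 -0.1743  0.2017] [ 44. 161. 142.] [array([ 551.7477, -175.4657]), array([11.6601, 11.8607]), np.float64(5.4286)]
```

View pics/w1.png

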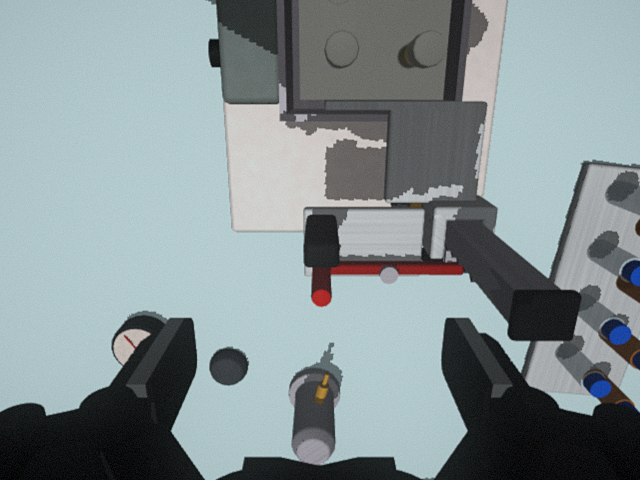

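Wrist view: the black grip top is at (320,240) and measures 19.6 x 16.3 mm, yaw 8.3°, at (0.5477,-0.1498,0.202). The red bar top is at (321,297), 26 mm to -y. Both match the given sizes, so I'll descend onto the grip.

Call:
{"fn": "send_rows", "kwargs": {
  "motion": [
    [100,0.0045,0.02,0,0,0,0],
    [100,0.0045,0.05,0,0,0,0],
    [100,0.0045,0.08,0,0,0,0],
    [100,0.0045,0.1,0,0,0,0],
    [100,0.0045,0.112,0,0,0,0],
    [100,0.0045,0.112,0,0,0,0],
    [100,0.0045,0.112,0,0,0,0]
  ],
  "squeeze": 60
}}

```text
clock: 2.87
position: [0.5494, -0.1474, 0.1701]
ee_rot: [-0.536, 0.461, -0.461, 0.536]
ft_force: [0.5, -0.7, -0.0]
grip_width: 1.001
```

Run:
```python
from h import *
from workcell import *
o=show()
c=camera("wrist"); cv2.imwrite("pics/w2.png",c["pixels"][:,:,::-1])
c=camera("scene"); cv2.imwrite("pics/s2.png",cv2.resize(c["pixels"][180:330,150:350,::-1],None,fx=3.9,fy=3.9))
```

```text
t 2.87 p [ 0.5494 -0.1474  0.1701] yawz 8.6 down [ 0.001  0.    -1.   ] F [ 0.54 -0.69 -0.03] w 1.001 q [-0.43  0.3   0.74  1.73 -0.21  1.2   0.51]
```

View pics/w2.png

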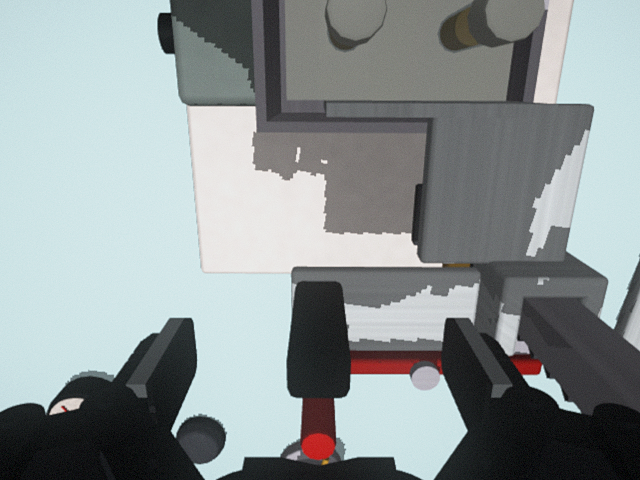

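View pics/s2.png

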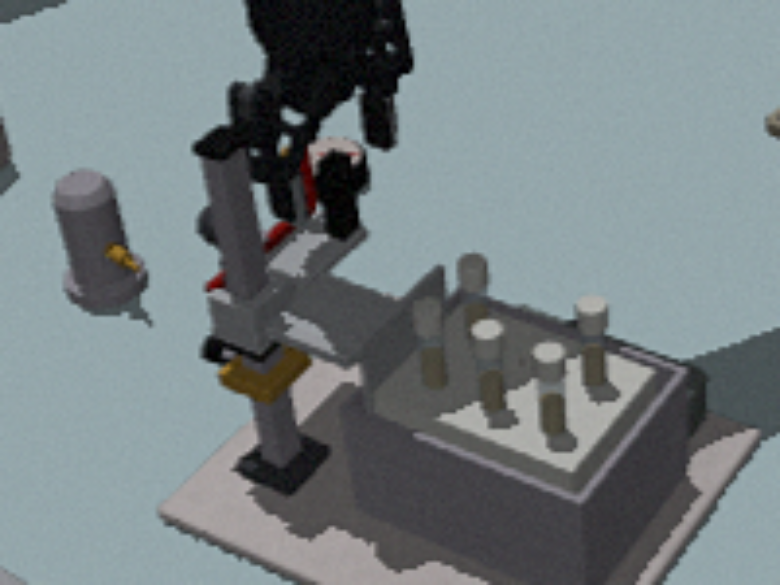

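The pads straddle the grip evenly (pad edges at columns 185 and 455, grip at 320), and the bar stays clear below them. Closing.

Call:
{"fn": "send_rows", "kwargs": {
  "motion": [
    [0,0,0,0,0,0,0],
    [0,0,0,0,0,0,0],
    [0,0,0,0,0,0,0],
    [0,0,0,0,0,0,0],
    [0,0,0,0,0,0,0],
    [0,0,0,0,0,0,0]
  ],
  "squeeze": 60
}}

```text
clock: 3.47
position: [0.5493, -0.1481, 0.1696]
ee_rot: [-0.536, 0.461, -0.462, 0.536]
ft_force: [4.4, 0.4, 0.4]
grip_width: 0.223
```

Run:
```python
from h import *
from workcell import *
o=show()
c=camera("wrist"); cv2.imwrite("pics/w3.png",c["pixels"][:,:,::-1])
```

```text
t 3.47 p [ 0.5493 -0.1481  0.1696] yawz 8.54 down [ 0.001  0.    -1.   ] F [4.39 0.37 0.39] w 0.223 q [-0.43  0.3   0.74  1.73 -0.21  1.2   0.51]
```

View pics/w3.png

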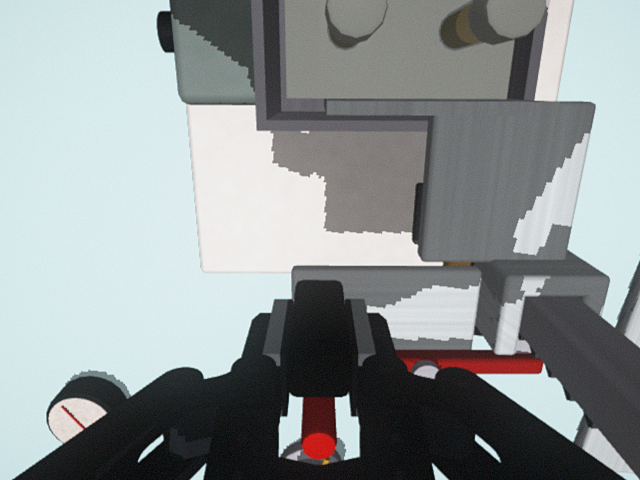

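Call:
{"fn": "send_rows", "kwargs": {
  "motion": [
    [0,0,-0.002,-0.001,0,0,0],
    [0,0,-0.005,-0.001,0,0,0],
    [0,0,-0.01,-0.001,0,0,0],
    [0,0,-0.015,-0.001,0,0,0],
    [0,0,-0.02,-0.001,0,0,0],
    [0,0,-0.02,-0.001,0,0,0]
  ]
}}

```text
clock: 4.02
position: [0.5494, -0.1481, 0.1894]
ee_rot: [-0.536, 0.46, -0.462, 0.536]
ft_force: [10.1, -1.4, -5.3]
grip_width: 0.223
```

Run:
```python
from h import *
from workcell import *
o=show()
c=camera("wrist"); cv2.imwrite("pics/w4.png",c["pixels"][:,:,::-1])
c=camera("scene"); cv2.imwrite("pics/s4.png",cv2.resize(c["pixels"][180:330,150:350,::-1],None,fx=3.9,fy=3.9))
```

```text
t 4.02 p [ 0.5494 -0.1481  0.1894] yawz 8.57 down [ 0.003 -0.001 -1.   ] F [10.08 -1.38 -5.3 ] w 0.223 q [-0.44  0.28  0.74  1.71 -0.2   1.23  0.5 ]
```

View pics/s4.png

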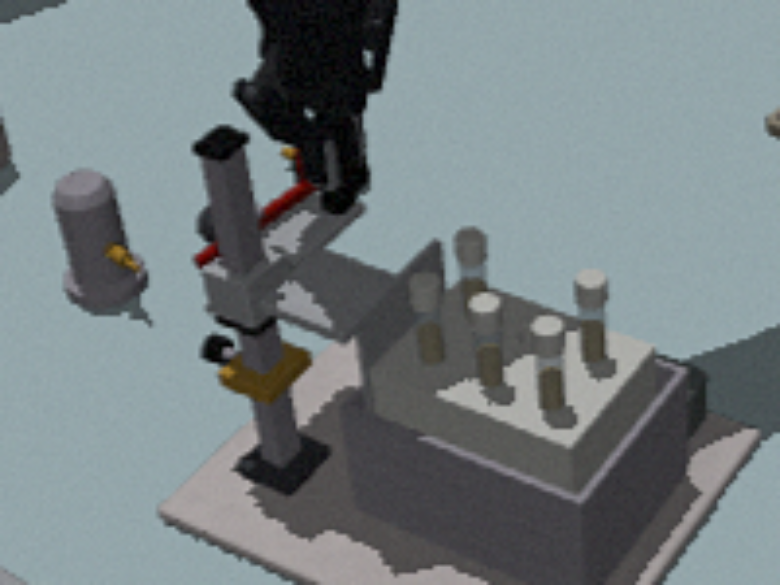

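The hand holds the grip and the rack rises with it. Continuing, and easing the x offset.

Call:
{"fn": "send_rows", "kwargs": {
  "motion": [
    [0,0,-0.005,0.001,0,0,0],
    [0,0,-0.01,0.002,0,0,0],
    [0,0,-0.015,0.002,0,0,0],
    [0,0,-0.02,0.002,0,0,0],
    [0,0,-0.026,0.002,0,0,0],
    [0,0,-0.032,0.002,0,0,0],
    [0,0,-0.038,0.002,0,0,0],
    [0,0,-0.044,0.002,0,0,0],
    [0,0,-0.048,0.002,0,0,0],
    [0,0,-0.048,0.002,0,0,0]
  ]
}}

```text
clock: 4.95
position: [0.5493, -0.1481, 0.2369]
ee_rot: [0.536, -0.462, 0.461, -0.535]
ft_force: [-1.1, -1.4, -8.1]
grip_width: 0.225
```

Run:
```python
from h import *
from workcell import *
o=show()
c=camera("scene"); np.savez("s5.npz",**c); cv2.imwrite("pics/s5.png",cv2.resize(c["pixels"][160:310,150:350,::-1],None,fx=3.9,fy=3.9))
```

```text
t 4.95 p [ 0.5493 -0.1481  0.2369] yawz 8.52 down [-0.002  0.    -1.   ] F [-1.13 -1.36 -8.12] w 0.225 q [-0.45  0.24  0.75  1.64 -0.17  1.33  0.48]
```

View pics/s5.png

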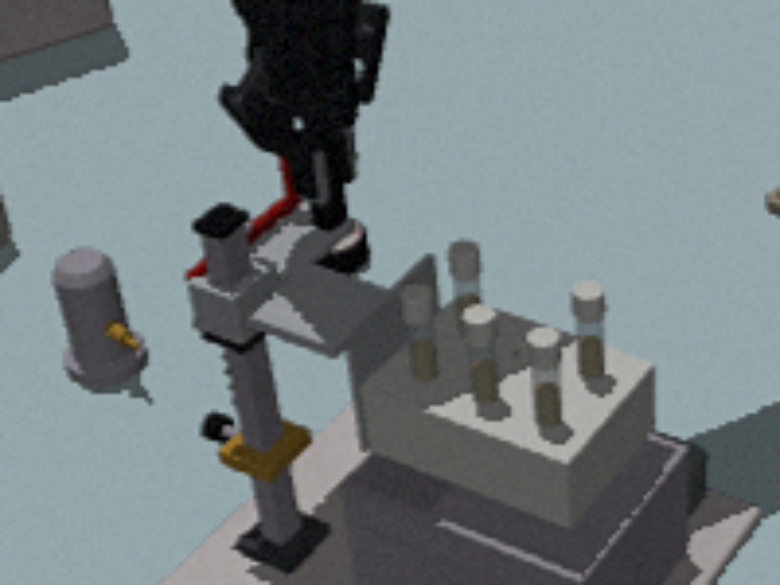

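Call:
{"fn": "send_rows", "kwargs": {
  "motion": [
    [0,0,-0.002,0,0,0,0],
    [0,0,-0.004,0,0,0,0],
    [0,0,-0.004,0,0,0,0]
  ]
}}

```text
clock: 5.25
position: [0.5492, -0.1481, 0.238]
ee_rot: [0.537, -0.462, 0.461, -0.535]
ft_force: [11.3, -5.7, -34.2]
grip_width: 0.22
```

Call:
{"fn": "send_rows", "kwargs": {
  "motion": [
    [0,0,-0.002,0,0,0,0],
    [0,0,-0.003,0,0,0,0],
    [0,0,-0.003,0,0,0,0]
  ]
}}

```text
clock: 5.5
position: [0.5491, -0.1481, 0.2382]
ee_rot: [0.538, -0.462, 0.461, -0.534]
ft_force: [23.2, -8.5, -57.4]
grip_width: 0.22
```

Call:
{"fn": "send_rows", "kwargs": {
  "motion": [
    [0,0,-0.002,0,0,0,0],
    [0,0,-0.003,0,0,0,0],
    [0,0,-0.003,0,0,0,0]
  ]
}}

```text
clock: 5.75
position: [0.549, -0.1475, 0.24]
ee_rot: [0.538, -0.462, 0.46, -0.534]
ft_force: [26.9, -9.1, -67.3]
grip_width: 0.22
```

The hard stop (0.098) was met at TCP z≈0.238, so the lift started on the 0.030 tooth. Backing down onto the 0.090 tooth.

Call:
{"fn": "send_rows", "kwargs": {
  "motion": [
    [0,0,0.004,0,0,0,0],
    [0,0,0.008,0,0,0,0],
    [0,0,0.011,0,0,0,0],
    [0,0,0.014,0,0,0,0],
    [0,0,0.015,0,0,0,0],
    [0,0,0.015,0,0,0,0]
  ]
}}

```text
clock: 6.25
position: [0.5492, -0.1475, 0.2319]
ee_rot: [0.536, -0.462, 0.461, -0.536]
ft_force: [-4.0, 2.9, -10.6]
grip_width: 0.216
```

Call:
{"fn": "send_rows", "kwargs": {
  "motion": [
    [0,0,0.001,0.0,0,0,0],
    [0,0,0.002,0.0,0,0,0],
    [0,0,0.003,0.0,0,0,0],
    [0,0,0.003,0.0,0,0,0]
  ]
}}

```text
clock: 6.58
position: [0.5492, -0.1475, 0.2312]
ee_rot: [-0.535, 0.462, -0.461, 0.536]
ft_force: [-13.9, 6.2, 9.2]
grip_width: 0.222
```

Call:
{"fn": "send_rows", "kwargs": {
  "motion": [
    [0,0,-0.0015,0,0,0,0],
    [0,0,-0.0015,0,0,0,0],
    [60,0,-0.0015,0,0,0,0],
    [100,0,-0.0015,0,0,0,0],
    [100,0,-0.0015,0,0,0,0],
    [100,0,-0.0015,0,0,0,0],
    [100,0,-0.0015,0,0,0,0],
    [100,0,-0.0015,0,0,0,0]
  ]
}}

```text
clock: 7.25
position: [0.5502, -0.1482, 0.2311]
ee_rot: [-0.536, 0.461, -0.462, 0.536]
ft_force: [-0.6, -0.2, 0.1]
grip_width: 1.002
```

Run:
```python
from h import *
from workcell import *
o=show()
c=camera("wrist"); cv2.imwrite("pics/w6.png",c["pixels"][:,:,::-1])
c=camera("scene"); np.savez("s6.npz",**c); cv2.imwrite("pics/s6.png",cv2.resize(c["pixels"][160:310,150:350,::-1],None,fx=3.9,fy=3.9))
```

```text
t 7.25 p [ 0.5502 -0.1482  0.2311] yawz 8.53 down [ 0.001 -0.    -1.   ] F [-0.63 -0.24  0.1 ] w 1.002 q [-0.45  0.25  0.75  1.65 -0.17  1.32  0.48]
```

View pics/w6.png

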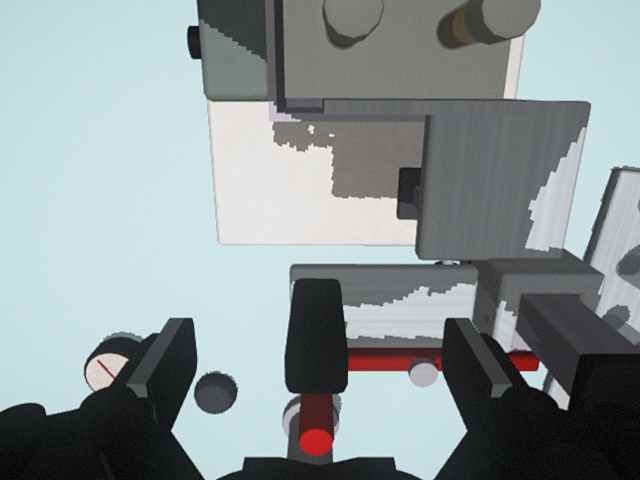

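View pics/s6.png

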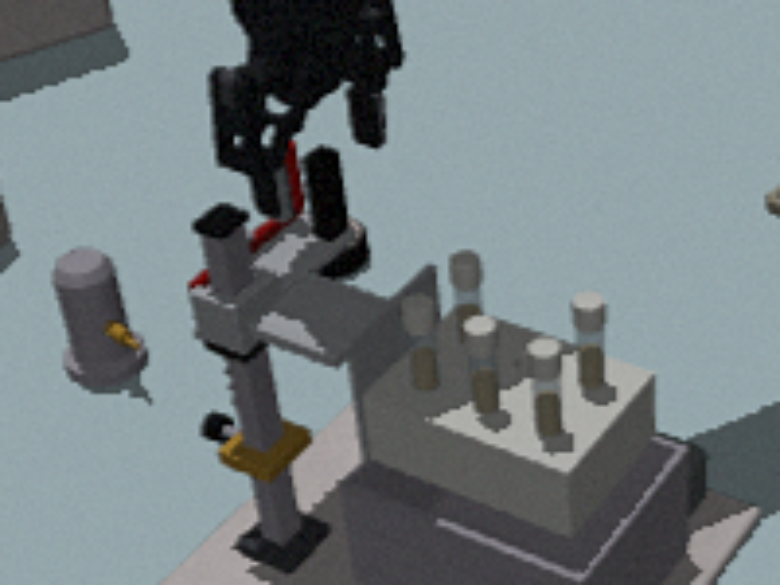

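The rack hangs on the pawl with the hand open around the grip and the block clear of the rim. Retreating upward, then over the pocket for a look.

Call:
{"fn": "send_rows", "kwargs": {
  "motion": [
    [100,0,-0.02,0,0,0,0],
    [100,0,-0.055,0,0,0,0],
    [100,0,-0.09,0,0,0,0],
    [100,-0.02,-0.12,0,0,0,0],
    [100,-0.055,-0.13,0,0,0,0],
    [100,-0.09,-0.13,0.002,0,0,0],
    [100,-0.125,-0.13,0.005,0,0,0],
    [100,-0.145,-0.13,0.008,0,0,0],
    [100,-0.145,-0.13,0.008,0,0,0],
    [100,-0.145,-0.13,0.008,0,0,0]
  ]
}}

```text
clock: 8.18
position: [0.5363, -0.0022, 0.3607]
ee_rot: [0.536, -0.461, 0.461, -0.536]
ft_force: [0.6, -1.5, 1.0]
grip_width: 0.999
```

```bash
cat > look.py <<'E'
from h import *
from workcell import *
import sys
o=show(); T=toolT(o)
c=camera("wrist"); n=sys.argv[1]; np.savez(n+".npz",T=T,**c); cv2.imwrite(f"pics/{n}.png",c["pixels"][:,:,::-1])
W=cloud(c,T@c["T_tool_cam"]); X,Y,Z=W[...,0],W[...,1],W[...,2]
hsv=cv2.cvtColor(c["pixels"],cv2.COLOR_RGB2HSV)
lo,hi=float(sys.argv[2]),float(sys.argv[3])
m=(Z>lo)&(Z<hi)&(c["range_z"]>0.12)
nn,l,s,_=cv2.connectedComponentsWithStats(m.astype(np.uint8))
for k in range(1,nn):
    if s[k,4]>80:
        q=l==k; cc,r=cv2.minEnclosingCircle((W[q][:,:2]*1000).astype(np.float32)); print(s[k],np.median(W[q],0).round(4),"circ",np.round(cc,1),round(r,1),hsv[q].mean(0).round())
E
python3 look.py w7 0.218 0.24
```

```text
t 8.18 p [ 0.5363 -0.0022  0.3607] yawz 8.7 down [-0.  0. -1.] F [ 0.56 -1.48  0.99] w 0.999 q [-0.68  0.09  0.66  1.5  -0.06  1.57  0.13]
[309 136  29  32 697] [0.5308 0.0418 0.2279] circ [530.9  41.3] 9.3 [41. 12. 99.]
[382 137  32  31 729] [0.5775 0.0486 0.2278] circ [578.5  47.9] 9.5 [40. 13. 96.]
[379 200  30  30 670] [0.5836 0.0078 0.2277] circ [584.5   6.7] 9.4 [ 54.   8. 170.]
[309 256  27  30 625] [ 0.5428 -0.0399  0.2278] circ [543.3 -41.8] 9.6 [ 57.   8. 164.]
[376 258  29  29 625] [ 0.5895 -0.0332  0.2278] circ [590.5 -34.7] 9.5 [ 50.   9. 161.]
[ 394  375   54   45 1743] [ 0.6308 -0.1292  0.2251] circ [ 635.4 -136.5] 24.6 [101.  15.  89.]
[293 385  27  23 497] [ 0.5469 -0.1427  0.2295] circ [ 546.9 -144.8] 9.8 [94. 41. 35.]
[353 418  17  15 181] [ 0.5964 -0.1726  0.2211] circ [ 596.3 -173.7] 7.1 [119.  19. 128.]
```

View pics/w7.png

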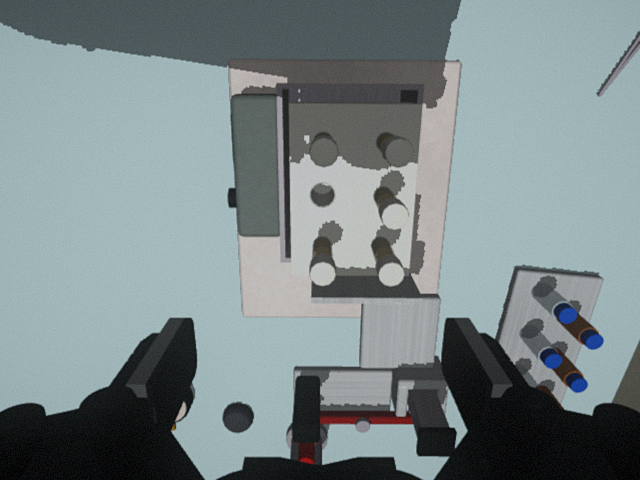

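Run:
```python
from h import *
from workcell import *
for i in range(4):
    o=show(); c=camera("wrist")
    W=cloud(c,toolT(o)@c["T_tool_cam"]);Z=W[...,2]
    m=(Z>0.218)&(Z<.24)
    m[:, :300]=0; m[:,420:]=0; m[290:]=0
    nn,l,s,_=cv2.connectedComponentsWithStats(m.astype(np.uint8))
    print([np.round(cv2.minEnclosingCircle((W[l==k][:,:2]*1000).astype(np.float32))[0],1).tolist() for k in range(1,nn) if s[k,4]>80])
# same measured from top
c=camera("top");W=cloud(c);X,Y,Z=W[...,0],W[...,1],W[...,2]
m=(X>0.40)&(X<0.75)&(Y>-0.07)&(Y<0.1)&(Z>0.22)&(Z<.24)
nn,l,s,_=cv2.connectedComponentsWithStats(m.astype(np.uint8))
print("top",[np.round(cv2.minEnclosingCircle((W[l==k][:,:2]*1000).astype(np.float32))[0],1).tolist() for k in range(1,nn) if s[k,4]>20])
```

```text
t 8.23 p [ 0.5364 -0.0038  0.3608] yawz 8.55 down [ 0. -0. -1.] F [ 0.21 -0.67  0.  ] w 0.997 q [-0.68  0.09  0.66  1.5  -0.06  1.57  0.13]
[[531.1, 41.1], [578.4, 48.1], [584.3, 6.7], [543.1, -41.8], [590.5, -34.7]]
t 8.28 p [ 0.5364 -0.0046  0.3609] yawz 8.46 down [ 0. -0. -1.] F [ 1.02 -1.18  0.49] w 1.002 q [-0.68  0.09  0.66  1.5  -0.06  1.57  0.13]
[[531.2, 41.0], [578.5, 48.1], [584.4, 6.8], [543.0, -41.8], [590.4, -34.7]]
t 8.33 p [ 0.5364 -0.0049  0.3609] yawz 8.42 down [ 0. -0. -1.] F [ 1.12 -0.09 -0.14] w 0.998 q [-0.68  0.09  0.66  1.5  -0.06  1.57  0.13]
[[531.0, 41.2], [578.3, 48.1], [584.3, 6.8], [543.2, -41.7], [590.6, -34.8]]
t 8.38 p [ 0.5364 -0.0049  0.3609] yawz 8.4 down [ 0. -0. -1.] F [ 0.98 -0.84  0.19] w 1.002 q [-0.68  0.09  0.66  1.5  -0.06  1.57  0.13]
[[531.1, 41.2], [578.4, 48.0], [584.5, 6.5], [543.2, -41.7], [590.5, -35.0]]
top [[580.4, 50.3]]
```

Run:
```python
from h import *
c=np.load("w7.npz")
from workcell import *
o=show(); c=camera("wrist");T=toolT(o)
W=cloud(c,T@c["T_tool_cam"]);X,Y,Z=W[...,0],W[...,1],W[...,2]
m=(Z>0.252)&(Z<.272)&(X<.6)&(c["range_z"]>.15)
nn,l,s,_=cv2.connectedComponentsWithStats(m.astype(np.uint8))
for k in range(1,nn):
  if s[k,4]>40: print(s[k],cv2.minAreaRect((W[l==k][:,:2]*1000).astype(np.float32)),np.median(Z[l==k]))
```

```text
t 8.48 p [ 0.5363 -0.0046  0.3608] yawz 8.43 down [ 0. -0. -1.] F [-0.18  0.16  0.16] w 1.003 q [-0.68  0.09  0.66  1.5  -0.06  1.57  0.13]
[293 413  29  27 726] ((547.7784423828125, -149.42347717285156), (19.963041305541992, 16.05545425415039), 7.782191753387451) 0.26131291552417996
[299 444  17  21 279] ((551.8340454101562, -173.77330017089844), (9.195751190185547, 11.60634994506836), 84.0291748046875) 0.25991675075056275
```

Run:
```python
from h import *
o=show(); print(plan(o,[0.45,0.302,0.23],82.9))
```

```text
t 8.53 p [ 0.5363 -0.0044  0.3608] yawz 8.45 down [ 0. -0. -1.] F [ 0.03  1.3  -0.77] w 1.002 q [-0.68  0.09  0.66  1.5  -0.06  1.57  0.13]
(array([-0.3157,  0.1308, -0.0404]), array([-0.    , -1.2994,  0.    ]))
```

Call:
{"fn": "send_rows", "kwargs": {
  "motion": [
    [100,-0.02,0.0,-0.003,0,-0.1,0],
    [100,-0.05,0.01,-0.007,0,-0.22,0],
    [100,-0.083,0.02,-0.011,0,-0.34,0],
    [100,-0.116,0.035,-0.015,0,-0.46,0],
    [100,-0.15,0.05,-0.02,0,-0.58,0],
    [100,-0.184,0.065,-0.024,0,-0.7,0],
    [100,-0.218,0.08,-0.028,0,-0.82,0],
    [100,-0.252,0.095,-0.032,0,-0.94,0],
    [100,-0.286,0.11,-0.036,0,-1.06,0],
    [100,-0.314,0.125,-0.04,0,-1.18,0]
  ]
}}

```text
clock: 9.37
position: [0.4493, 0.3033, 0.2351]
ee_rot: [-0.702, 0.083, -0.083, 0.702]
ft_force: [0.2, -0.3, -0.3]
grip_width: 0.997
```

Call:
{"fn": "send_rows", "kwargs": {
  "motion": [
    [60,0,0.005,0,0,-0.1,0],
    [60,0,0.005,0,0,-0.12,0],
    [60,0,0.005,0,0,-0.12,0],
    [60,0,0.005,0,0,-0.12,0],
    [60,0,0.005,0,0,-0.12,0]
  ]
}}

```text
clock: 9.78
position: [0.4512, 0.3001, 0.2317]
ee_rot: [-0.705, 0.044, -0.045, 0.706]
ft_force: [0.3, 0.6, 0.8]
grip_width: 0.597
```

```bash
python3 look.py w8 0.112 0.14
```

```text
t 9.78 p [0.4512 0.3001 0.2317] yawz 82.75 down [ 0.001  0.001 -1.   ] F [0.28 0.58 0.77] w 0.597 q [-0.97  0.14  0.33  1.7  -0.05  1.3   0.81]
[313 211  30  35 814] [0.4488 0.3053 0.1249] circ [450.5 305.2] 9.5 [ 10. 179. 108.]
[313 275  30  34 792] [0.4914 0.3    0.1248] circ [493.9 299.8] 9.6 [ 50.   9. 173.]
[314 333  28  34 752] [0.5342 0.2947 0.1247] circ [537.6 294.1] 9.9 [ 52.   9. 166.]
[   0  359   43   91 1851] [0.5545 0.0728 0.1269] circ [548.6  71.4] 31.5 [51. 16. 56.]
[314 386  27  33 725] [0.5774 0.2893 0.1245] circ [581.2 289.1] 9.8 [ 57.  11. 160.]
```

View pics/w8.png

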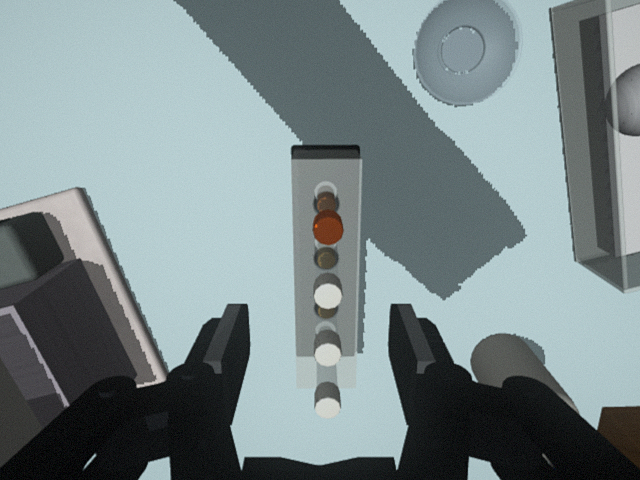

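Orange cap at pixel (328,228), world (0.4505,0.3052), top at 0.125, radius 9.5 mm, as it should be. Descending to grip the cap.

Call:
{"fn": "send_rows", "kwargs": {
  "motion": [
    [60,-0.001,0.01,0.0065,0,0,0],
    [60,-0.001,0.04,0.0065,0,0,0],
    [60,-0.001,0.07,0.0065,0,0,0],
    [60,-0.001,0.1,0.0065,0,0,0],
    [60,-0.001,0.12,0.0065,0,0,0],
    [60,-0.001,0.133,0.0065,0,0,0],
    [60,-0.001,0.134,0.0065,0,0,0],
    [60,-0.001,0.134,0.0065,0,0,0],
    [60,-0.001,0.134,0.0065,0,0,0]
  ],
  "squeeze": 25
}}

```text
clock: 10.58
position: [0.4504, 0.3081, 0.0976]
ee_rot: [-0.705, 0.043, -0.044, 0.706]
ft_force: [0.2, 0.3, 0.5]
grip_width: 0.598
```

```bash
python3 look.py w9 0.112 0.14
```

```text
t 10.58 p [0.4504 0.3081 0.0976] yawz 82.99 down [ 0.001  0.001 -1.   ] F [0.19 0.26 0.52] w 0.598 q [-0.96  0.28  0.31  1.84 -0.1   1.03  0.85]
[ 184  313   62  113 3117] [0.4378 0.2812 0.1276] circ [445.3 278.8] 12.2 [94. 35. 48.]
[ 392  313   62  113 3107] [0.4464 0.3354 0.1276] circ [452.5 336.7] 12.3 [94. 37. 41.]
[ 283  323   59   71 3311] [0.4468 0.3058 0.1247] circ [450.3 305.3] 9.9 [ 10. 190. 113.]
[ 287  427   52   39 1521] [0.4864 0.3014 0.1193] circ [493.3 299.9] 9.8 [ 46.  12. 104.]
```

View pics/w9.png

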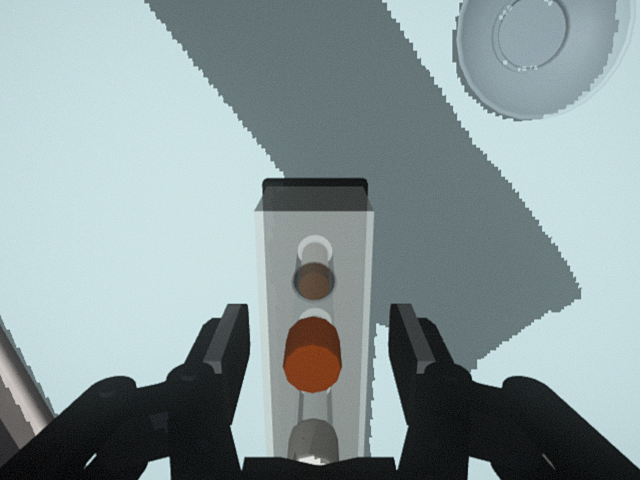

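The pads' midpoint is about 2.5 mm left of the tube (pads at y 0.279 and 0.337, cap at 0.3053), so I'll correct that and close.

Call:
{"fn": "send_rows", "kwargs": {
  "motion": [
    [60,0,0,-0.0025,0,0,0],
    [60,0,0,-0.0025,0,0,0],
    [40,0,0,-0.0025,0,0,0],
    [0,0,0,-0.0025,0,0,0],
    [0,0,0,-0.0025,0,0,0],
    [0,0,0,-0.0025,0,0,0],
    [0,0,0,-0.0025,0,0,0]
  ],
  "squeeze": 25
}}

```text
clock: 11.22
position: [0.4498, 0.3054, 0.0971]
ee_rot: [-0.706, 0.043, -0.043, 0.706]
ft_force: [-0.0, 0.1, 2.8]
grip_width: 0.208
```

```bash
python3 look.py w10 0.112 0.14
```

```text
t 11.22 p [0.4498 0.3054 0.0971] yawz 83.02 down [ 0.  0. -1.] F [-0.04  0.12  2.82] w 0.208 q [-0.95  0.28  0.31  1.85 -0.1   1.03  0.85]
[ 243  313  152  104 7816] [0.4434 0.3052 0.1249] circ [442.  305.9] 22.7 [ 55. 110.  71.]
[ 294  429   52   37 1444] [0.4863 0.301  0.1189] circ [493.2 300. ] 9.6 [40. 13. 95.]
```

View pics/w10.png

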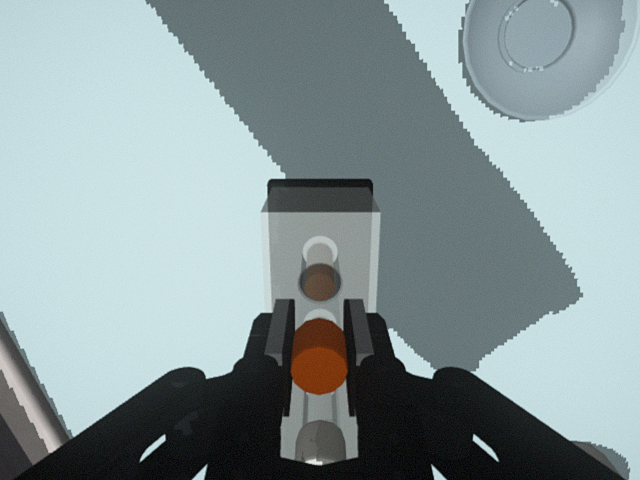

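Call:
{"fn": "send_rows", "kwargs": {
  "motion": [
    [0,0,-0.01,0,0,0,0],
    [0,0,-0.03,0,0,0,0],
    [0,0,-0.06,0,0,0,0],
    [0,0,-0.095,0,0,0,0],
    [0,0,-0.13,0,0,0,0],
    [0,0,-0.165,0,0,0,0],
    [0,0,-0.2,0,0,0,0],
    [0,0,-0.223,0,0,0,0],
    [0,0,-0.223,0,0,0,0]
  ]
}}

```text
clock: 12.02
position: [0.451, 0.3059, 0.3258]
ee_rot: [-0.704, 0.041, -0.045, 0.708]
ft_force: [0.3, -0.0, -0.2]
grip_width: 0.214
```

Run:
```python
from h import *
from workcell import *
o=show(); print(plan(o,[0.537,0.000,0.32],8.3))
c=camera("scene"); cv2.imwrite("pics/s11.png",c["pixels"][:,:,::-1])
```

```text
t 12.02 p [0.451  0.3059 0.3258] yawz 83.0 down [ 0.006  0.006 -1.   ] F [ 0.33 -0.04 -0.2 ] w 0.214 q [-0.98  0.11  0.33  1.54 -0.04  1.49  0.8 ]
(array([ 0.1226,  0.0046, -0.2932]), array([-8.6000e-03,  1.3038e+00,  3.0000e-04]))
```

View pics/s11.png

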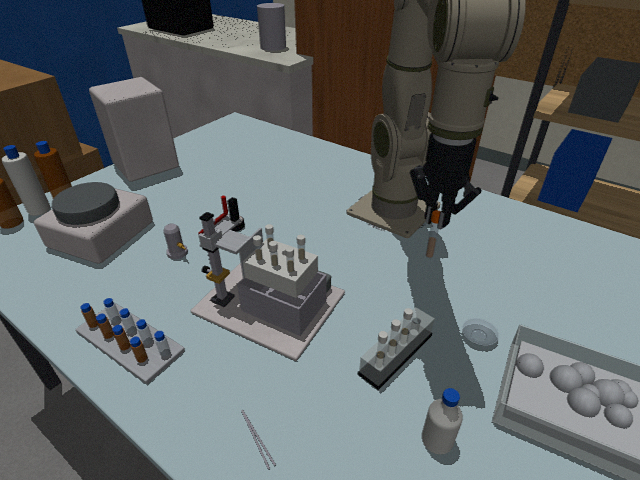

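The tube is held upright in the hand at (433,235) and the spares haven't moved. Carrying it over to the raised rack.

Call:
{"fn": "send_rows", "kwargs": {
  "motion": [
    [0,0.008,0.0,-0.02,0,0.1,0],
    [0,0.02,0.0,-0.05,0,0.22,0],
    [0,0.033,0.0,-0.08,0,0.34,0],
    [0,0.045,0.0,-0.11,0,0.46,0],
    [0,0.058,0.0,-0.14,0,0.58,0],
    [0,0.072,0.0,-0.172,0,0.7,0],
    [0,0.085,0.0,-0.204,0,0.82,0],
    [0,0.098,0.0,-0.236,0,0.94,0],
    [0,0.112,0.0,-0.268,0,1.06,0],
    [0,0.1225,0.0,-0.293,0,1.18,0]
  ]
}}

```text
clock: 12.9
position: [0.5353, -0.0036, 0.3191]
ee_rot: [0.561, -0.431, 0.43, -0.56]
ft_force: [-0.5, 0.2, -0.2]
grip_width: 0.213
```

Call:
{"fn": "send_rows", "kwargs": {
  "motion": [
    [0,0,0,0,0,0.1,0],
    [0,0,0,0,0,0.123,0],
    [0,0,0,0,0,0.123,0],
    [0,0,0,0,0,0.123,0],
    [0,0,0,0,0,0.123,0],
    [0,0,0,0,0,0.123,0]
  ]
}}

```text
clock: 13.4
position: [0.5355, 0.0005, 0.3197]
ee_rot: [-0.536, 0.461, -0.461, 0.536]
ft_force: [-0.9, 0.1, 0.2]
grip_width: 0.211
```

```bash
python3 look.py w12 0.218 0.24
python3 - <<'E'
from h import *
c=np.load("w12.npz");T=c["T"];W=cloud(c,T@c["T_tool_cam"])
hsv=cv2.cvtColor(c["pixels"],cv2.COLOR_RGB2HSV)
m=(hsv[...,0]<18)&(hsv[...,1]>150)&(hsv[...,2]>40)
nn,l,s,_=cv2.connectedComponentsWithStats(m.astype(np.uint8))
k=1+np.argmax(s[1:,4]);q=l==k;P=W[q];zt=np.percentile(P[:,2],90);print(s[k],"ztop",zt)
P=P[P[:,2]>zt-0.004];cc,r=cv2.minEnclosingCircle((P[:,:2]*1000).astype(np.float32));print("tube cap",cc,r)
E
```

```text
t 13.4 p [5.355e-01 5.000e-04 3.197e-01] yawz 8.56 down [-0.  0. -1.] F [-0.91  0.11  0.23] w 0.211 q [-0.69  0.1   0.66  1.58 -0.06  1.48  0.12]
[308 149  34  36 934] [0.5309 0.0421 0.2279] circ [531.1  41.4] 9.3 [ 40.  12. 108.]
[393 149  37  37 992] [0.5774 0.0488 0.2279] circ [578.4  48.1] 9.5 [ 39.  12. 106.]
[389 221  34  35 892] [0.5835 0.0081 0.2278] circ [584.2   6.6] 9.7 [ 51.   8. 183.]
[385 286  33  34 841] [ 0.5893 -0.0327  0.2277] circ [590.5 -34.8] 9.7 [ 48.   9. 171.]
[291 426  30  29 714] [ 0.5467 -0.1427  0.2296] circ [ 546.8 -144.6] 9.8 [88. 77. 18.]
[ 290  319   58   75 3508] ztop 0.34818413843122586
tube cap (528.8896484375, 35.755306243896484) 46.48945236206055
```

View pics/w12.png

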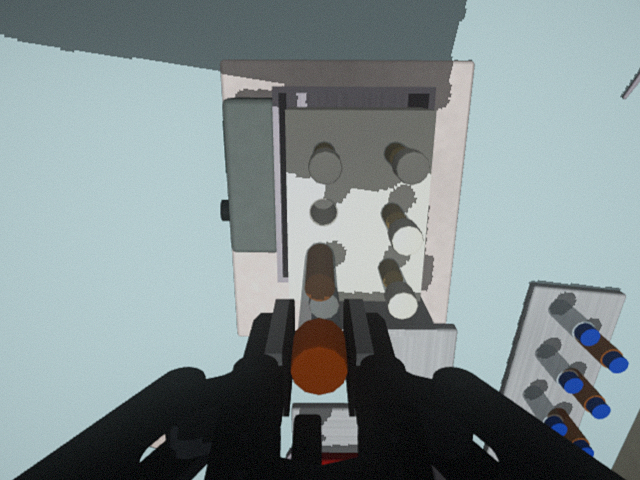

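```bash
cat > cap.py <<'E'
from h import *
import sys
c=np.load(sys.argv[1]+".npz");T=c["T"];M=T@c["T_tool_cam"];W=cloud(c,M)
hsv=cv2.cvtColor(c["pixels"],cv2.COLOR_RGB2HSV)
m=(hsv[...,0]<18)&(hsv[...,1]>150)&(hsv[...,2]>40); m[:250]=0
nn,l,s,_=cv2.connectedComponentsWithStats(m.astype(np.uint8))
k=1+np.argmax(s[1:,4]);q=l==k;q=cv2.erode(q.astype(np.uint8),np.ones((3,3)))>0
P=W[q];zt=np.median(P[:,2][P[:,2]>np.percentile(P[:,2],50)]);print("ztop",zt)
P=P[abs(P[:,2]-zt)<0.003];cc,r=cv2.minEnclosingCircle((P[:,:2]*1000).astype(np.float32));print("tube cap",np.round(cc,1),r,len(P))
# pixel-> plane rays for the pocket hole at block top z=0.167 (dark round spot)
f,cx,cy=K(c)
if len(sys.argv)>2:
    g=cv2.cvtColor(c["pixels"],cv2.COLOR_RGB2GRAY)
    u,v=int(sys.argv[2]),int(sys.argv[3]); r0=18
    sub=g[v-r0:v+r0+1,u-r0:u+r0+1]; thr=(float(sub.max())+float(sub.min()))/2
    b=(sub<float(sys.argv[4])).astype(np.uint8); n2,l2,s2,c2=cv2.connectedComponentsWithStats(b)
    k=l2[r0,r0]; print("sub",sub.min(),sub.max(),s2[k])
    ct,_=cv2.findContours((l2==k).astype(np.uint8),cv2.RETR_EXTERNAL,cv2.CHAIN_APPROX_NONE); ct=max(ct,key=len)
    pts=ct[:,0,:].astype(float)+[u-r0,v-r0]
    d=np.c_[(pts[:,0]-cx)/f,(pts[:,1]-cy)/f,np.ones(len(pts))]@M[:3,:3].T; C=M[:3,3]
    G=C+d*((0.167-C[2])/d[:,2])[:,None]
    cc,r=cv2.minEnclosingCircle((G[:,:2]*1000).astype(np.float32));print("hole",np.round(cc,1),r)
E
python3 cap.py w12 323 211 95
```

```text
ztop 0.3477843840916043
tube cap [534.2  -1.3] 9.305025100708008 2192
sub 63 218 [  6  10  26  22 368]
hole [5.375e+02 2.000e-01] 9.464736938476562
```

Call:
{"fn": "send_rows", "kwargs": {
  "motion": [
    [0,-0.001,0.0,0.003,0,0,0],
    [0,-0.001,0.02,0.003,0,0,0],
    [0,-0.001,0.04,0.003,0,0,0],
    [0,-0.001,0.055,0.003,0,0,0],
    [0,-0.001,0.066,0.003,0,0,0],
    [0,-0.001,0.066,0.003,0,0,0],
    [0,-0.001,0.066,0.003,0,0,0],
    [0,-0.001,0.066,0.003,0,0,0]
  ]
}}

```text
clock: 14.12
position: [0.539, 0.001, 0.2548]
ee_rot: [-0.535, 0.462, -0.462, 0.536]
ft_force: [0.1, -0.4, -0.2]
grip_width: 0.213
```

```bash
python3 look.py w13 0.218 0.24; python3 cap.py w13;  python3 - <<'E'
from workcell import *
import cv2
c=camera("scene"); cv2.imwrite("pics/s13.png",cv2.resize(c["pixels"][180:330,180:380,::-1],None,fx=3.9,fy=3.9))
E
```

```text
t 14.12 p [0.539  0.001  0.2548] yawz 8.37 down [ 0.001  0.    -1.   ] F [ 0.08 -0.42 -0.24] w 0.213 q [-0.68  0.13  0.65  1.69 -0.08  1.35  0.14]
[ 295  169   46   49 1720] [0.531  0.0424 0.2278] circ [530.9  41.3] 9.5 [ 38.  12. 114.]
[ 408  169   51   49 1834] [0.5772 0.0492 0.2278] circ [578.2  48.4] 9.6 [ 39.  12. 112.]
[ 402  262   47   48 1625] [0.5832 0.0086 0.2277] circ [584.5   6.9] 9.7 [ 43.  10. 157.]
[300 269  39  37 758] [0.5368 0.005  0.2299] circ [537.8  -0.9] 8.0 [27. 69. 89.]
[ 397  343   43   36 1021] [ 0.5892 -0.0295  0.2274] circ [590.3 -33.5] 9.2 [ 44.  10. 157.]
ztop 0.2829284431513636
tube cap [537.5  -0.7] 9.184921264648438 2206
```

View pics/w13.png

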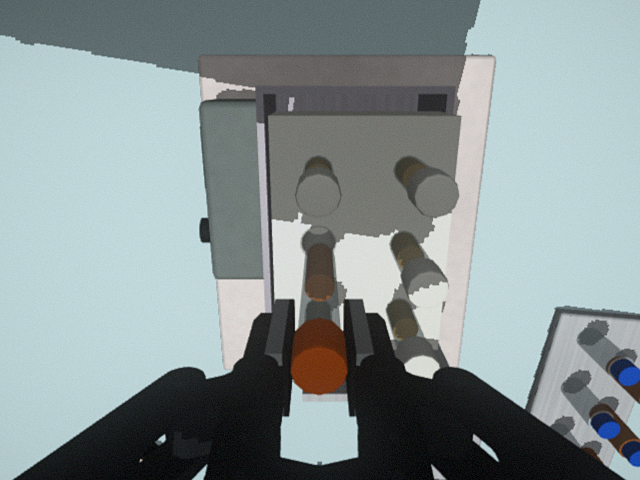

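View pics/s13.png

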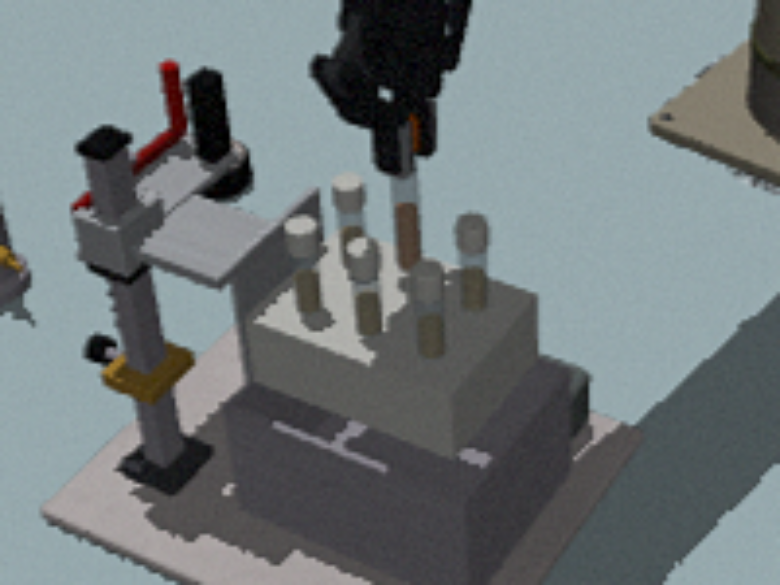

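Cap centre is (537.5,-0.7) mm against a pocket of (537.1,-0.1), well inside the clearance. Lowering in.

Call:
{"fn": "send_rows", "kwargs": {
  "motion": [
    [0,-0.0005,0.003,0,0,0,0],
    [0,-0.0005,0.007,0,0,0,0],
    [0,-0.0005,0.011,0,0,0,0],
    [0,-0.0005,0.015,0,0,0,0],
    [0,-0.0005,0.02,0,0,0,0],
    [0,-0.0005,0.02,0,0,0,0]
  ]
}}

```text
clock: 14.72
position: [0.5379, 0.0014, 0.2326]
ee_rot: [0.536, -0.463, 0.462, -0.535]
ft_force: [0.2, -0.4, -0.6]
grip_width: 0.214
```

Call:
{"fn": "send_rows", "kwargs": {
  "motion": [
    [0,0,0.005,0,0,0,0],
    [0,0,0.01,0,0,0,0],
    [0,0,0.015,0,0,0,0],
    [0,0,0.02,0,0,0,0],
    [0,0,0.025,0,0,0,0],
    [0,0,0.029,0,0,0,0],
    [0,0,0.029,0,0,0,0]
  ]
}}

```text
clock: 15.3
position: [0.538, 0.0014, 0.2038]
ee_rot: [0.535, -0.462, 0.462, -0.535]
ft_force: [-0.4, -0.2, -0.9]
grip_width: 0.208
```

```bash
python3 look.py w14 0.218 0.24; python3 cap.py w14
```

```text
t 15.3 p [0.538  0.0014 0.2038] yawz 8.36 down [-0.001 -0.    -1.   ] F [-0.41 -0.21 -0.9 ] w 0.208 q [-0.67  0.17  0.65  1.76 -0.11  1.25  0.16]
[ 289  200   64   68 3280] [0.5309 0.043  0.2278] circ [531.1  41.5] 9.5 [ 37.  12. 128.]
[ 444  201   72   68 3619] [0.5767 0.0496 0.2277] circ [578.3  48.3] 9.7 [ 43.  11. 126.]
[ 243  313  152   99 6598] [0.5362 0.006  0.2311] circ [535.5   7.3] 22.8 [ 44. 118.  84.]
[ 432  321   65   60 2579] [0.5827 0.0106 0.2275] circ [584.9   7.2] 10.2 [ 44.  11. 122.]
[ 294  421   53   45 1828] [ 0.5422 -0.0355  0.2265] circ [543.  -40.4] 9.6 [ 41.  10. 150.]
ztop 0.2319405657149947
tube cap [536.8  -0. ] 9.400665283203125 2234
```

View pics/w14.png

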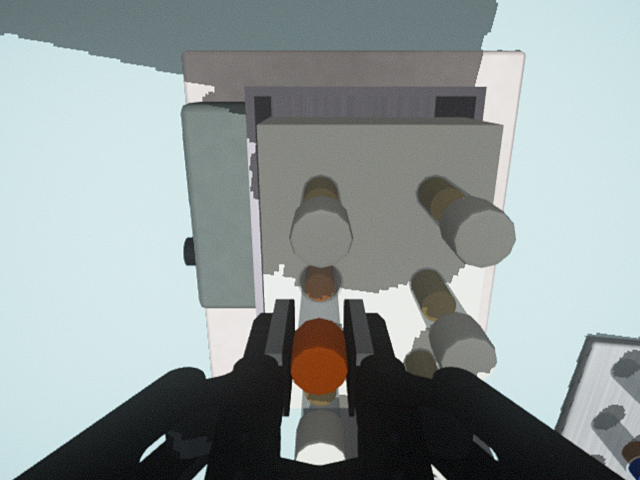

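The cap is centred and 4 mm higher than its neighbours. Finishing the descent, then opening a little.

Call:
{"fn": "send_rows", "kwargs": {
  "motion": [
    [0,0,0.002,0,0,0,0],
    [0,0,0.004,0,0,0,0],
    [0,0,0.004,0,0,0,0],
    [0,0,0.004,0,0,0,0],
    [34,0,0.004,0,0,0,0],
    [34,0,0.004,0,0,0,0],
    [34,0,0.004,0,0,0,0],
    [34,0,0.004,0,0,0,0]
  ]
}}

```text
clock: 16.02
position: [0.5385, 0.0014, 0.2009]
ee_rot: [-0.535, 0.462, -0.462, 0.535]
ft_force: [1.0, -0.7, -0.1]
grip_width: 0.341
```

```bash
python3 look.py w15 0.218 0.24; python3 cap.py w15
```

```text
t 16.02 p [0.5385 0.0014 0.2009] yawz 8.36 down [ 0.  0. -1.] F [ 1.05 -0.67 -0.13] w 0.341 q [-0.67  0.17  0.65  1.76 -0.11  1.24  0.16]
[ 287  202   65   70 3395] [0.5309 0.0429 0.2278] circ [531.1  41.5] 9.5 [ 37.  12. 129.]
[ 445  202   74   70 3730] [0.5767 0.0495 0.2277] circ [578.5  48.6] 9.7 [ 42.  11. 127.]
[ 224  317   53  102 2279] [0.5191 0.0049 0.2311] circ [518.9  -1.5] 12.2 [83. 19. 53.]
[ 361  317   53  102 2305] [0.5527 0.0118 0.2311] circ [554.9   3.8] 12.2 [75. 24. 47.]
[ 433  325   66   56 2456] [0.5814 0.0112 0.2273] circ [584.2   7.2] 9.6 [ 43.  12. 116.]
[ 292  328   59   66 3022] [0.5376 0.0022 0.2276] circ [ 5.384e+02 -4.000e-01] 9.8 [ 10. 195. 126.]
[ 293  427   53   39 1551] [ 0.5421 -0.0345  0.2253] circ [543.1 -40.7] 9.6 [ 44.  10. 136.]
[441 453  23  27 278] [ 0.5876 -0.0353  0.2281] circ [588.6 -33.7] 6.8 [ 46.   5. 228.]
ztop 0.2281339303483218
tube cap [ 5.38e+02 -3.00e-01] 9.151483535766602 2175
```

View pics/w15.png

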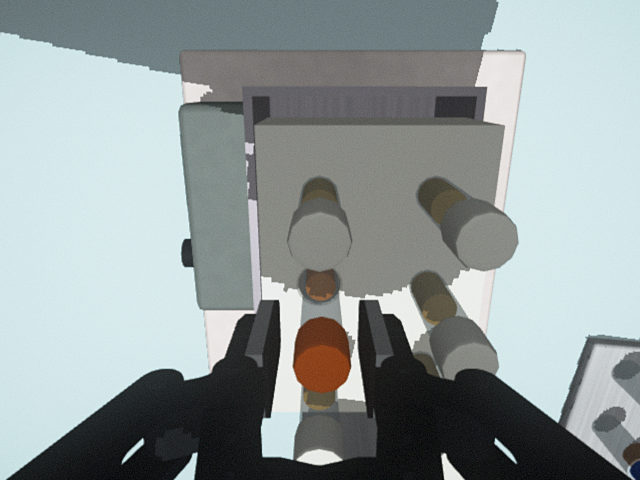

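Orange cap top is at 0.2278, level with its neighbours (0.2278) and at (0.538,-0.0003), so the tube is fully seated and free of the pads. Retreating, then turning to the squeeze orientation.

Call:
{"fn": "send_rows", "kwargs": {
  "motion": [
    [34,0,-0.01,0,0,0,0],
    [34,0,-0.03,0,0,0,0],
    [34,0,-0.06,0,0,0,0],
    [34,0,-0.09,0,0,0,0],
    [34,0,-0.12,0,0,0,0],
    [50,0,-0.14,0,0,0,0],
    [100,0,-0.14,0,0,0,0],
    [100,0,-0.14,0,0,0,0]
  ]
}}

```text
clock: 16.73
position: [0.5389, 0.0013, 0.3423]
ee_rot: [-0.534, 0.462, -0.463, 0.536]
ft_force: [-0.8, -0.7, -0.9]
grip_width: 0.756
```

```bash
python3 look.py w16 0.218 0.24
python3 - <<'E'
from h import *
o=show(); 
g=np.array([0.5480,-0.1495]); sy=np.array([-0.1444,0.9895]); p=g-0.009*sy; print(p)
print(plan(o,[p[0],p[1],0.32],98.3))
from workcell import *
c=camera("scene"); np.savez("s16.npz",**c); W=cloud(c); X,Y,Z=W[...,0],W[...,1],W[...,2]
im=c["pixels"][180:330,180:380,::-1]; cv2.imwrite("pics/s16.png",cv2.resize(im,None,fx=3.9,fy=3.9))
hsv=cv2.cvtColor(c["pixels"],cv2.COLOR_RGB2HSV)
br=(hsv[...,0]>12)&(hsv[...,0]<28)&(hsv[...,1]>150)&(Z>.04)&(Z<.14)&(X>0.6)&(X<.7)&(Y<-.09)
v,u=np.nonzero(br);print(u.min(),u.max(),v.min(),v.max())
for uu in range(214,222): print(uu,[(vv,hsv[vv,uu].tolist(),np.round(Z[vv,uu],3)) for vv in range(240,282,3)])
E
```

```text
t 16.73 p [0.5389 0.0013 0.3423] yawz 8.36 down [ 0.002  0.001 -1.   ] F [-0.78 -0.73 -0.91] w 0.756 q [-0.69  0.1   0.66  1.54 -0.06  1.53  0.12]
[302 145  32  33 796] [0.531  0.0419 0.2279] circ [531.2  41.1] 9.5 [ 41.  12. 100.]
[380 145  34  33 830] [0.5775 0.0488 0.2278] circ [578.5  48.1] 9.5 [39. 12. 98.]
[377 211  32  32 759] [0.5835 0.008  0.2278] circ [584.4   6.8] 9.3 [ 51.   8. 171.]
[304 213  30  32 739] [5.374e-01 4.000e-04 2.279e-01] circ [537.6  -1. ] 9.5 [ 11. 199. 174.]
[304 271  28  32 694] [ 0.5429 -0.0395  0.2277] circ [543.5 -41.5] 9.6 [ 52.   8. 166.]
[375 271  30  32 707] [ 0.5896 -0.0328  0.2278] circ [590.3 -34.9] 9.7 [ 48.   9. 163.]
[ 394  393   35   49 1085] [ 0.6249 -0.1308  0.2251] circ [ 624.7 -138. ] 18.6 [103.  15. 100.]
[289 404  28  25 595] [ 0.5471 -0.1427  0.2296] circ [ 547.1 -145. ] 9.9 [93. 42. 34.]
[351 438  19  16 203] [ 0.5963 -0.1724  0.221 ] circ [ 595.4 -173.3] 7.4 [125.  20. 127.]
t 16.78 p [0.5384 0.0014 0.341 ] yawz 8.36 down [ 0.  0. -1.] F [ 0.04 -0.   -0.36] w 0.829 q [-0.69  0.1   0.66  1.54 -0.06  1.53  0.12]
[ 0.5492996 -0.15840
[... 3998 characters left out ...]
(273, [17, 59, 61], np.float64(0.103)), (276, [21, 215, 70], np.float64(0.102)), (279, [22, 247, 64], np.float64(0.102))]
221 [(240, [105, 10, 154], np.float64(0.207)), (243, [102, 8, 154], np.float64(0.209)), (246, [150, 2, 113], np.float64(0.208)), (249, [98, 34, 143], np.float64(-0.0)), (252, [99, 35, 174], np.float64(0.001)), (255, [95, 32, 174], np.float64(-0.002)), (258, [97, 32, 165], np.float64(0.001)), (261, [94, 34, 159], np.float64(-0.002)), (264, [103, 34, 105], np.float64(0.0)), (267, [120, 4, 57], np.float64(0.117)), (270, [114, 22, 58], np.float64(0.108)), (273, [22, 210, 68], np.float64(0.102)), (276, [20, 187, 75], np.float64(0.105)), (279, [17, 145, 67], np.float64(0.098))]
```

View pics/s16.png

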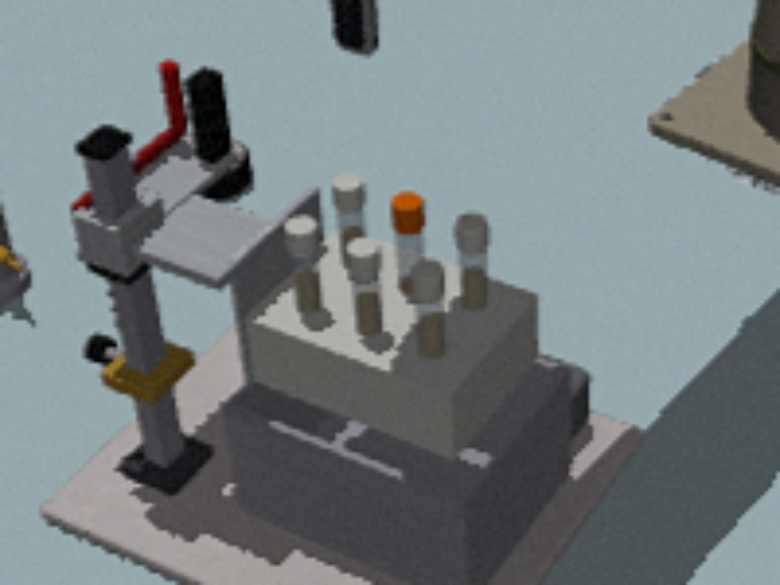

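The orange tube stands level with its neighbours, with its cap centre within 1 mm of the pocket axis. Turning to jaw-along-y above grip and bar.

Call:
{"fn": "send_rows", "kwargs": {
  "motion": [
    [100,0.012,0.0,-0.001,0,-0.1,0],
    [100,0.025,0.0,-0.002,0,-0.22,0],
    [100,0.04,0.0,-0.003,0,-0.34,0],
    [100,0.055,0.0,-0.004,0,-0.46,0],
    [100,0.07,0.0,-0.005,0,-0.58,0],
    [100,0.085,0.0,-0.006,0,-0.7,0],
    [100,0.1,0.0,-0.007,0,-0.82,0],
    [100,0.115,0.0,-0.009,0,-0.94,0],
    [100,0.13,0.0,-0.01,0,-1.06,0],
    [100,0.145,0.0,-0.012,0,-1.18,0]
  ]
}}

```text
clock: 17.67
position: [0.5472, -0.1443, 0.3396]
ee_rot: [0.702, -0.085, 0.084, -0.702]
ft_force: [-0.9, 1.0, 0.7]
grip_width: 0.999
```

Run:
```python
from h import *
o=show(); print(plan(o,[0.5493,-0.1584,0.31],98.3))
```

```text
t 17.67 p [ 0.5472 -0.1443  0.3396] yawz 76.32 down [-0.002  0.    -1.   ] F [-0.87  0.95  0.66] w 0.999 q [-0.41  0.18  0.69  1.47 -0.12  1.53  1.61]
(array([ 0.0054,  0.0296, -0.0132]), array([-1.000e-04, -3.836e-01, -2.000e-03]))
```

Call:
{"fn": "send_rows", "kwargs": {
  "motion": [
    [100,0.005,0.01,-0.013,0,-0.1,0],
    [100,0.005,0.02,-0.013,0,-0.22,0],
    [100,0.005,0.03,-0.013,0,-0.34,0],
    [100,0.005,0.03,-0.013,0,-0.385,0],
    [100,0.005,0.03,-0.013,0,-0.385,0],
    [100,0.005,0.03,-0.013,0,-0.385,0],
    [100,0.005,0.03,-0.013,0,-0.385,0],
    [100,0.005,0.03,-0.013,0,-0.385,0]
  ]
}}

```text
clock: 18.33
position: [0.5494, -0.1576, 0.3108]
ee_rot: [-0.705, -0.049, 0.049, 0.705]
ft_force: [0.9, -1.1, -0.8]
grip_width: 1.003
```

```bash
python3 look.py w18 0.25 0.272
```

```text
t 18.33 p [ 0.5494 -0.1576  0.3108] yawz 97.96 down [ 0.  0. -1.] F [ 0.86 -1.12 -0.81] w 1.003 q [-0.35  0.2   0.65  1.51 -0.12  1.47  2.01]
[ 318  243   33   46 1397] [ 0.5455 -0.1508  0.2615] circ [ 548.2 -150.3] 11.6 [89. 27. 33.]
[269 251  25  31 600] [ 0.5496 -0.1759  0.2614] circ [ 551.6 -175.9] 6.0 [ 58. 153. 116.]
[ 313  392   42   60 2198] [ 0.6311 -0.138   0.2698] circ [ 636.7 -137.4] 16.3 [100.  32.  46.]
```

View pics/w18.png

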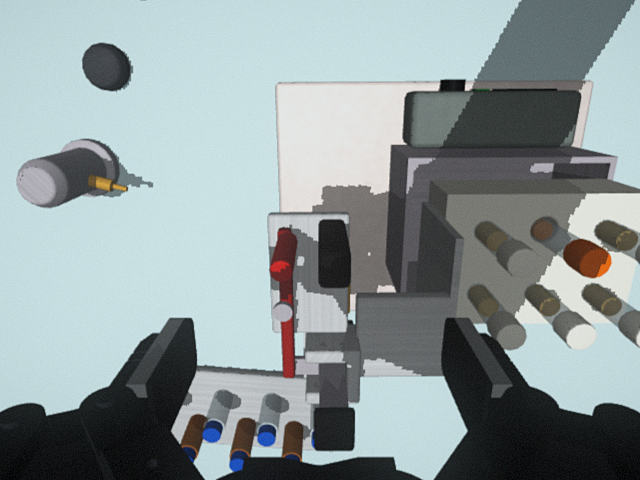

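Grip at (548.2,-150.3) mm and bar at (551.6,-175.9): 26 mm apart, as specified. The hand is centred for the squeezed position, so I'm descending.

Call:
{"fn": "send_rows", "kwargs": {
  "motion": [
    [80,0,0.01,0,0,0,0],
    [80,0,0.03,0,0,0,0],
    [80,0,0.05,0,0,0,0],
    [80,0,0.07,0,0,0,0],
    [80,0,0.082,0,0,0,0],
    [80,0,0.082,0,0,0,0],
    [80,0,0.082,0,0,0,0],
    [80,0,0.082,0,0,0,0],
    [80,0,0.082,0,0,0,0]
  ]
}}

```text
clock: 19.13
position: [0.5499, -0.1578, 0.23]
ee_rot: [0.705, 0.05, -0.049, -0.705]
ft_force: [-0.4, -0.4, 0.5]
grip_width: 0.803
```

```bash
python3 look.py w19 0.25 0.272
```

```text
t 19.13 p [ 0.5499 -0.1578  0.23  ] yawz 98.03 down [ 0.002 -0.    -1.   ] F [-0.36 -0.39  0.47] w 0.803 q [-0.34  0.24  0.64  1.64 -0.15  1.31  2.03]
[ 150  321   68  104 2713] [ 0.5478 -0.1938  0.2616] circ [ 553.6 -195.3] 12.3 [94. 36. 51.]
[ 419  321   69  104 2713] [ 0.5355 -0.1234  0.2616] circ [ 543.1 -120.9] 12.3 [93. 38. 34.]
[ 318  326   53   74 3540] [ 0.5437 -0.1508  0.2613] circ [ 547.7 -150.5] 11.5 [90. 33. 29.]
[ 241  338   41   53 1668] [ 0.5488 -0.1758  0.261 ] circ [ 551.5 -176. ] 6.3 [ 62. 156.  95.]
```

View pics/w19.png

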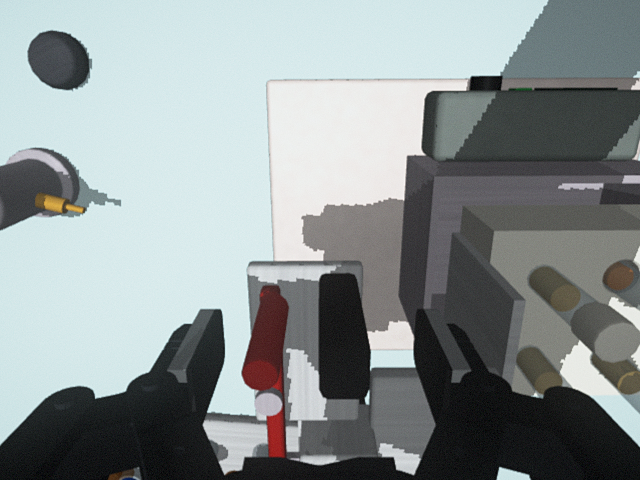

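Call:
{"fn": "send_rows", "kwargs": {
  "motion": [
    [60,0,0,0.001,0,0,0],
    [0,0,0,0.001,0,0,0],
    [0,0,0,0.001,0,0,0],
    [0,0,0,0.001,0,0,0],
    [0,0,0,0.001,0,0,0],
    [0,0,0,0.001,0,0,0]
  ],
  "squeeze": 60
}}

```text
clock: 19.68
position: [0.5493, -0.1554, 0.228]
ee_rot: [-0.705, -0.05, 0.05, 0.706]
ft_force: [2.7, 5.1, -8.8]
grip_width: 0.304
```

```bash
python3 look.py w20 0.25 0.272
python3 - <<'E'
from workcell import *
import cv2
c=camera("scene"); cv2.imwrite("pics/s20.png",cv2.resize(c["pixels"][160:310,150:350,::-1],None,fx=3.9,fy=3.9))
E
```

```text
t 19.68 p [ 0.5493 -0.1554  0.228 ] yawz 98.12 down [-0.001  0.001 -1.   ] F [ 2.67  5.08 -8.76] w 0.304 q [-0.35  0.24  0.64  1.64 -0.15  1.31  2.03]
[ 230  325   76   93 2972] [ 0.5468 -0.1693  0.2583] circ [ 549.1 -171.5] 12.9 [78. 92. 66.]
[ 311  325   97   93 4973] [ 0.5417 -0.1464  0.2581] circ [ 545.5 -144.8] 16.6 [91. 49. 28.]
```

View pics/w20.png

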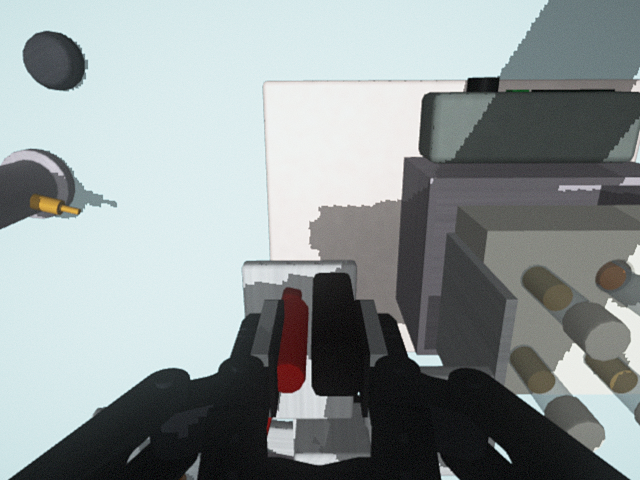

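View pics/s20.png

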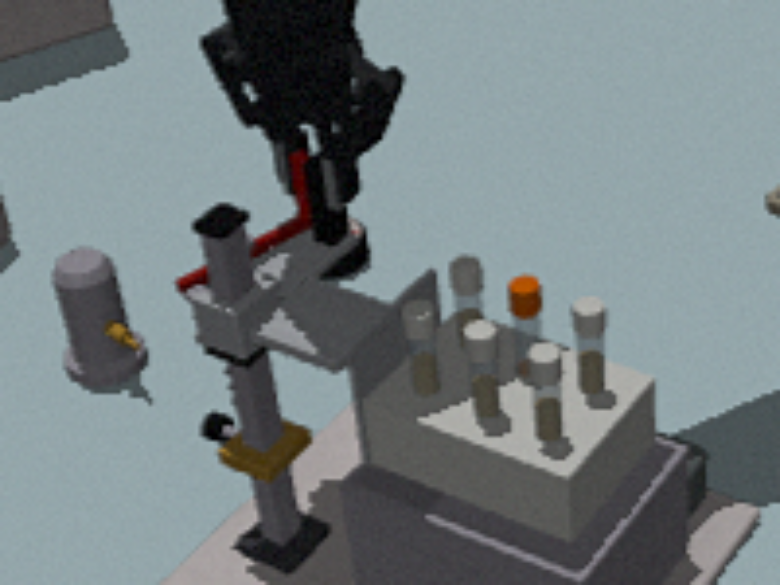

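The lever is squeezed to the grip (red bar beside the black grip at (290,350)) and the hand carries the weight (Fz −8.8 N). Lowering 50 mm.

Call:
{"fn": "send_rows", "kwargs": {
  "motion": [
    [0,0,0.003,0,0,0,0],
    [0,0,0.008,0,0,0,0],
    [0,0,0.014,0,0,0,0],
    [0,0,0.02,0,0,0,0],
    [0,0,0.026,0,0,0,0],
    [0,0,0.032,0,0,0,0],
    [0,0,0.038,0,0,0,0],
    [0,0,0.044,0,0,0,0],
    [0,0,0.048,0,0,0,0],
    [0,0,0.05,0,0,0,0]
  ]
}}

```text
clock: 20.62
position: [0.5493, -0.1555, 0.1778]
ee_rot: [-0.705, -0.05, 0.05, 0.706]
ft_force: [3.0, 4.0, -7.2]
grip_width: 0.301
```

```bash
python3 look.py w21 0.195 0.215;  python3 - <<'E'
from workcell import *
import cv2
c=camera("scene"); cv2.imwrite("pics/s21.png",cv2.resize(c["pixels"][180:330,150:350,::-1],None,fx=3.9,fy=3.9))
E
```

```text
t 20.62 p [ 0.5493 -0.1555  0.1778] yawz 98.11 down [-0.001  0.001 -1.   ] F [ 3.    4.04 -7.19] w 0.301 q [-0.33  0.28  0.63  1.71 -0.17  1.21  2.05]
[ 230  317   76   96 2878] [ 0.5465 -0.1688  0.2065] circ [ 549.2 -171.4] 12.6 [ 76. 107.  69.]
[ 311  317   97   96 5011] [ 0.5401 -0.1478  0.2073] circ [ 546.8 -144. ] 16.5 [91. 52. 27.]
```

View pics/s21.png

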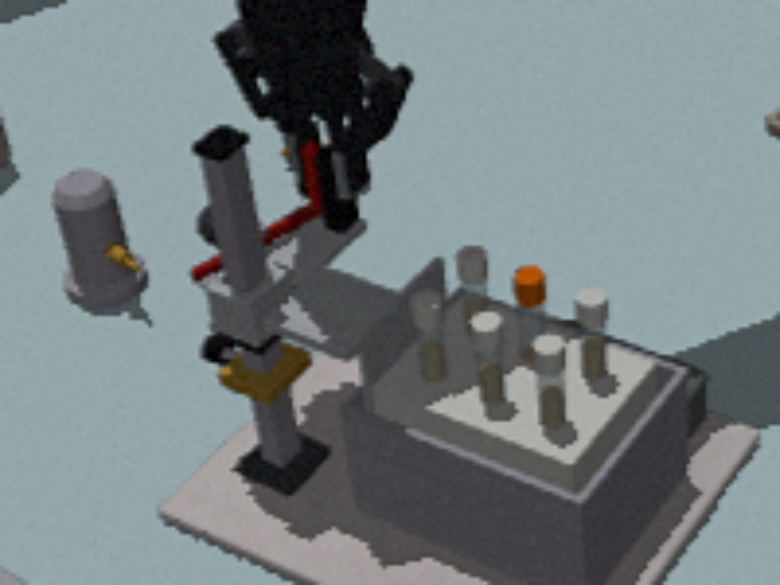

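Call:
{"fn": "send_rows", "kwargs": {
  "motion": [
    [0,0,0.002,0,0,0,0],
    [0,0,0.004,0,0,0,0],
    [0,0,0.006,0,0,0,0],
    [0,0,0.007,0,0,0,0],
    [0,0,0.007,0,0,0,0]
  ]
}}

```text
clock: 21.13
position: [0.5493, -0.1555, 0.1709]
ee_rot: [-0.705, -0.05, 0.05, 0.706]
ft_force: [4.3, 4.7, -10.9]
grip_width: 0.306
```

Call:
{"fn": "send_rows", "kwargs": {
  "motion": [
    [0,0,0.001,0,0,0,0],
    [0,0,0.0015,0,0,0,0],
    [0,0,0.0015,0,0,0,0]
  ]
}}

```text
clock: 21.38
position: [0.5493, -0.1554, 0.1696]
ee_rot: [-0.705, -0.05, 0.05, 0.706]
ft_force: [2.6, 4.1, -9.6]
grip_width: 0.303
```

Call:
{"fn": "send_rows", "kwargs": {
  "motion": [
    [0,0,0.001,0,0,0,0],
    [0,0,0.0015,0,0,0,0],
    [0,0,0.0015,0,0,0,0]
  ]
}}

```text
clock: 21.63
position: [0.5493, -0.1554, 0.1681]
ee_rot: [-0.705, -0.05, 0.05, 0.706]
ft_force: [3.4, 4.2, -10.0]
grip_width: 0.307
```

Call:
{"fn": "send_rows", "kwargs": {
  "motion": [
    [0,0,0.001,0,0,0,0],
    [0,0,0.0015,0,0,0,0],
    [0,0,0.0015,0,0,0,0]
  ]
}}

```text
clock: 21.88
position: [0.5492, -0.1554, 0.1666]
ee_rot: [-0.705, -0.05, 0.05, 0.706]
ft_force: [3.2, 5.2, -9.3]
grip_width: 0.306
```

Call:
{"fn": "send_rows", "kwargs": {
  "motion": [
    [0,0,0.001,0,0,0,0],
    [0,0,0.0015,0,0,0,0],
    [0,0,0.0015,0,0,0,0]
  ]
}}

```text
clock: 22.13
position: [0.5493, -0.1554, 0.1651]
ee_rot: [-0.705, -0.05, 0.05, 0.706]
ft_force: [3.7, 4.9, -9.7]
grip_width: 0.301
```

Run:
```python
from workcell import *
import cv2
c=camera("scene"); cv2.imwrite("pics/s22.png",cv2.resize(c["pixels"][240:300,190:250,::-1],None,fx=9,fy=9,interpolation=cv2.INTER_CUBIC))
```

```text
(no output)
```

View pics/s22.png

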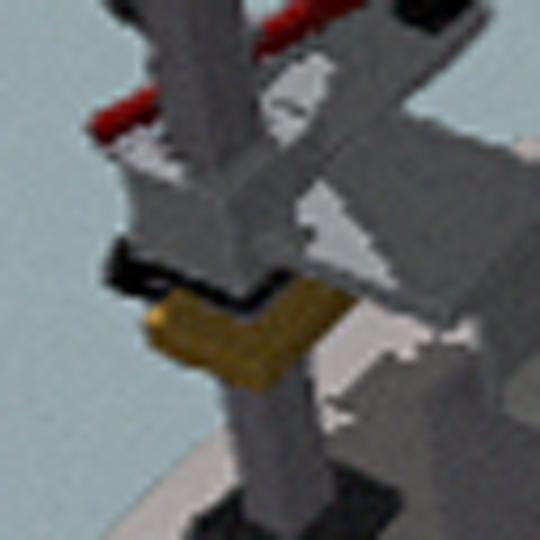

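The buffer's lower corner (245,310) sits just above the collar's top corner (245,325), a gap of a few mm at most. Using 1 mm steps from here.

Call:
{"fn": "send_rows", "kwargs": {
  "motion": [
    [0,0,0.0005,0,0,0,0],
    [0,0,0.001,0,0,0,0],
    [0,0,0.001,0,0,0,0]
  ]
}}

```text
clock: 22.43
position: [0.5493, -0.1554, 0.1642]
ee_rot: [-0.705, -0.05, 0.05, 0.706]
ft_force: [3.2, 4.5, -9.7]
grip_width: 0.305
```

Call:
{"fn": "send_rows", "kwargs": {
  "motion": [
    [0,0,0.0005,0,0,0,0],
    [0,0,0.001,0,0,0,0],
    [0,0,0.001,0,0,0,0]
  ]
}}

```text
clock: 22.68
position: [0.5493, -0.1554, 0.1632]
ee_rot: [-0.705, -0.05, 0.05, 0.706]
ft_force: [3.2, 4.8, -9.2]
grip_width: 0.305
```

Call:
{"fn": "send_rows", "kwargs": {
  "motion": [
    [0,0,0.0005,0,0,0,0],
    [0,0,0.001,0,0,0,0],
    [0,0,0.001,0,0,0,0]
  ]
}}

```text
clock: 22.93
position: [0.5493, -0.1555, 0.1622]
ee_rot: [-0.705, -0.05, 0.05, 0.706]
ft_force: [2.6, 5.0, -9.6]
grip_width: 0.303
```

Call:
{"fn": "send_rows", "kwargs": {
  "motion": [
    [0,0,0.0005,0,0,0,0],
    [0,0,0.001,0,0,0,0],
    [0,0,0.001,0,0,0,0]
  ]
}}

```text
clock: 23.18
position: [0.5493, -0.1554, 0.1612]
ee_rot: [-0.705, -0.05, 0.05, 0.706]
ft_force: [3.1, 4.5, -9.9]
grip_width: 0.304
```

Call:
{"fn": "send_rows", "kwargs": {
  "motion": [
    [0,0,0.0005,0,0,0,0],
    [0,0,0.001,0,0,0,0],
    [0,0,0.001,0,0,0,0]
  ]
}}

```text
clock: 23.43
position: [0.5493, -0.1555, 0.1602]
ee_rot: [-0.705, -0.05, 0.05, 0.706]
ft_force: [2.6, 4.8, -9.0]
grip_width: 0.301
```

Call:
{"fn": "send_rows", "kwargs": {
  "motion": [
    [0,0,0.0005,0,0,0,0],
    [0,0,0.001,0,0,0,0],
    [0,0,0.001,0,0,0,0]
  ]
}}

```text
clock: 23.68
position: [0.5493, -0.1555, 0.1592]
ee_rot: [-0.705, -0.05, 0.05, 0.706]
ft_force: [2.7, 4.9, -9.3]
grip_width: 0.306
```

Call:
{"fn": "send_rows", "kwargs": {
  "motion": [
    [0,0,0.0005,0,0,0,0],
    [0,0,0.001,0,0,0,0],
    [0,0,0.001,0,0,0,0]
  ]
}}

```text
clock: 23.93
position: [0.5493, -0.1554, 0.1582]
ee_rot: [-0.705, -0.05, 0.05, 0.706]
ft_force: [3.7, 4.2, -8.8]
grip_width: 0.3
```

Run:
```python
from workcell import *
import cv2
c=camera("scene"); cv2.imwrite("pics/s23.png",cv2.resize(c["pixels"][240:300,190:250,::-1],None,fx=9,fy=9,interpolation=cv2.INTER_CUBIC))
```

```text
(no output)
```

View pics/s23.png

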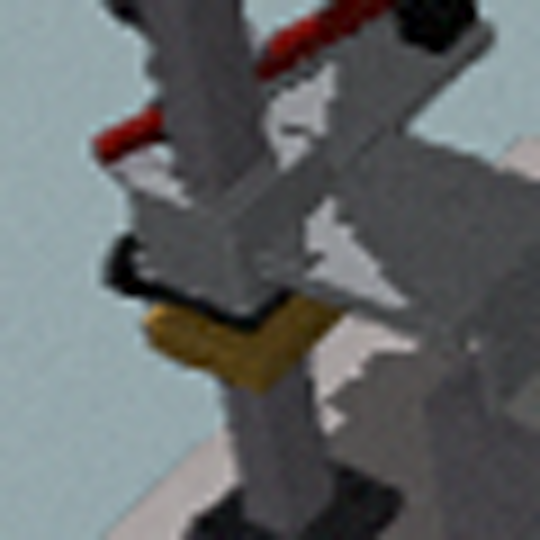

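Call:
{"fn": "send_rows", "kwargs": {
  "motion": [
    [0,0,0.001,0,0,0,0],
    [0,0,0.0015,0,0,0,0],
    [0,0,0.0015,0,0,0,0]
  ]
}}

```text
clock: 24.23
position: [0.5492, -0.1555, 0.1566]
ee_rot: [-0.705, -0.05, 0.05, 0.706]
ft_force: [3.3, 4.6, -9.3]
grip_width: 0.304
```

Call:
{"fn": "send_rows", "kwargs": {
  "motion": [
    [0,0,0.0005,0,0,0,0],
    [0,0,0.001,0,0,0,0],
    [0,0,0.001,0,0,0,0]
  ]
}}

```text
clock: 24.48
position: [0.5493, -0.1554, 0.1557]
ee_rot: [-0.705, -0.05, 0.05, 0.706]
ft_force: [2.8, 4.7, -9.9]
grip_width: 0.306
```

Call:
{"fn": "send_rows", "kwargs": {
  "motion": [
    [0,0,0.0005,0,0,0,0],
    [0,0,0.001,0,0,0,0],
    [0,0,0.001,0,0,0,0]
  ]
}}

```text
clock: 24.73
position: [0.5493, -0.1555, 0.1547]
ee_rot: [-0.705, -0.05, 0.05, 0.706]
ft_force: [2.3, 4.5, -7.9]
grip_width: 0.301
```

Call:
{"fn": "send_rows", "kwargs": {
  "motion": [
    [0,0,0.0005,0,0,0,0],
    [0,0,0.0005,0,0,0,0],
    [0,0,0.0005,0,0,0,0]
  ]
}}

```text
clock: 24.98
position: [0.5493, -0.1554, 0.1542]
ee_rot: [-0.705, -0.05, 0.05, 0.706]
ft_force: [3.3, 4.5, -8.9]
grip_width: 0.306
```

Call:
{"fn": "send_rows", "kwargs": {
  "motion": [
    [0,0,0.0005,0,0,0,0],
    [0,0,0.001,0,0,0,0],
    [0,0,0.001,0,0,0,0]
  ]
}}

```text
clock: 25.23
position: [0.5493, -0.1554, 0.1532]
ee_rot: [-0.705, -0.05, 0.05, 0.706]
ft_force: [2.9, 4.4, -9.5]
grip_width: 0.305
```

Call:
{"fn": "send_rows", "kwargs": {
  "motion": [
    [0,0,0.0005,0,0,0,0],
    [0,0,0.001,0,0,0,0],
    [0,0,0.001,0,0,0,0]
  ]
}}

```text
clock: 25.48
position: [0.5493, -0.1554, 0.1525]
ee_rot: [-0.705, -0.05, 0.05, 0.706]
ft_force: [1.5, 3.9, -5.7]
grip_width: 0.302
```

Contact has begun (Fz −9.5 → −5.7). Taking half-millimetre steps now.

Call:
{"fn": "send_rows", "kwargs": {
  "motion": [
    [0,0,0.0005,0,0,0,0],
    [0,0,0.0005,0,0,0,0],
    [0,0,0.0005,0,0,0,0]
  ]
}}

```text
clock: 25.73
position: [0.5493, -0.1555, 0.1521]
ee_rot: [-0.705, -0.05, 0.05, 0.706]
ft_force: [0.4, 5.4, -3.8]
grip_width: 0.302
```

Call:
{"fn": "send_rows", "kwargs": {
  "motion": [
    [0,0,0.0005,0,0,0,0],
    [0,0,0.001,0,0,0,0],
    [0,0,0.001,0,0,0,0]
  ]
}}

```text
clock: 25.98
position: [0.5493, -0.1554, 0.1515]
ee_rot: [-0.705, -0.05, 0.05, 0.706]
ft_force: [-0.8, 6.4, -0.5]
grip_width: 0.305
```

The weight is now on the collar with the lever still squeezed. Holding briefly, then opening.

Call:
{"fn": "send_rows", "kwargs": {
  "motion": [
    [0,0,0,0,0,0,0],
    [0,0,0,0,0,0,0],
    [0,0,0,0,0,0,0],
    [0,0,0,0,0,0,0],
    [80,0,0,0,0,0,0],
    [80,0,0,0,0,0,0],
    [80,0,0,0,0,0,0],
    [80,0,0,0,0,0,0],
    [80,0,0,0,0,0,0],
    [80,0,0,0,0,0,0]
  ]
}}

```text
clock: 26.82
position: [0.5492, -0.1565, 0.1514]
ee_rot: [-0.705, -0.05, 0.049, 0.705]
ft_force: [-0.7, -0.4, -0.0]
grip_width: 0.796
```

```bash
python3 look.py w26 0.17 0.195
```

```text
t 26.82 p [ 0.5492 -0.1565  0.1514] yawz 98.03 down [ 0.  0. -1.] F [-0.7  -0.39 -0.01] w 0.796 q [-0.32  0.3   0.62  1.74 -0.19  1.16  2.07]
[ 150  319   69  106 2919] [ 0.5472 -0.1923  0.1827] circ [ 552.9 -194.2] 12.1 [95. 38. 50.]
[ 419  319   69  106 2928] [ 0.5349 -0.1222  0.1827] circ [ 542.2 -119.7] 12.1 [91. 49. 30.]
[ 314  325   52   73 3478] [ 0.5439 -0.1509  0.1812] circ [ 547.6 -150.3] 11.6 [90. 38. 28.]
[ 244  337   41   53 1612] [ 0.5487 -0.1738  0.1809] circ [ 551.6 -173.9] 6.7 [ 68. 156.  91.]
```

View pics/w26.png

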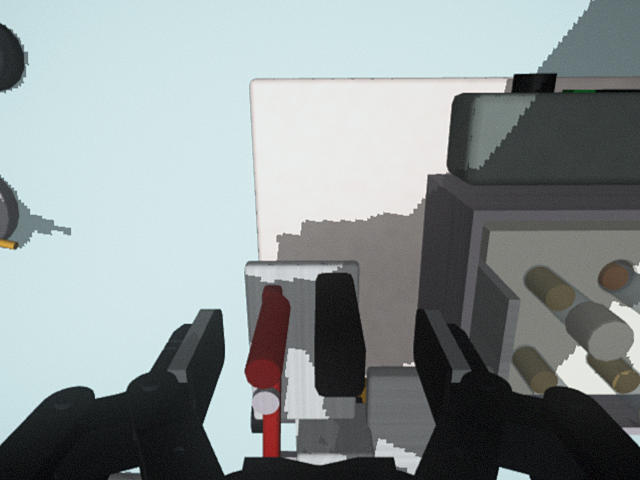

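Call:
{"fn": "send_rows", "kwargs": {
  "motion": [
    [80,0,-0.01,0,0,0,0],
    [80,0,-0.03,0,0,0,0],
    [80,0,-0.06,0,0,0,0],
    [80,0,-0.09,0,0,0,0],
    [80,0,-0.12,0,0,0,0],
    [80,0,-0.15,0,0,0,0],
    [80,0,-0.17,0,0,0,0],
    [80,0,-0.17,0,0,0,0],
    [80,0,-0.17,0,0,0,0],
    [80,0,-0.17,0,0,0,0]
  ]
}}

```text
clock: 27.7
position: [0.5489, -0.1565, 0.321]
ee_rot: [-0.705, -0.049, 0.05, 0.705]
ft_force: [0.1, 0.2, -0.6]
grip_width: 0.8
```

```bash
python3 look.py w27 0.135 0.195
python3 - <<'E'
from workcell import *
import cv2
c=camera("scene"); cv2.imwrite("pics/s27.png",cv2.resize(c["pixels"][180:330,150:350,::-1],None,fx=3.9,fy=3.9)); cv2.imwrite("pics/s27f.png",c["pixels"][:,:,::-1])
E
```

```text
t 27.7 p [ 0.5489 -0.1565  0.321 ] yawz 98.03 down [-0.  0. -1.] F [ 0.12  0.22 -0.62] w 0.8 q [-0.36  0.19  0.65  1.49 -0.12  1.5   2.01]
[317 189  23  43 922] [ 0.5429 -0.151   0.1809] circ [ 548.  -150.4] 11.5 [87. 22. 39.]
[ 283  195   21  117 1329] [ 0.5886 -0.1718  0.138 ] circ [ 596.7 -170.1] 51.0 [ 58. 134. 128.]
[557 203  33  27 654] [0.5305 0.0376 0.1471] circ [531.1  41. ] 9.9 [ 45.  10. 168.]
[452 204  28  27 578] [ 0.5425 -0.0443  0.1474] circ [543.2 -42.2] 9.8 [ 39.  13. 103.]
[503 204  31  27 617] [ 0.5371 -0.0041  0.1473] circ [538.   -1.9] 9.8 [ 10. 197. 104.]
[446 261  28  26 533] [ 0.5893 -0.037   0.1474] circ [590.9 -35.2] 9.8 [ 44.  12. 102.]
[496 260  30  27 565] [0.5833 0.0036 0.1472] circ [585.1   5.7] 9.7 [ 42.  12. 110.]
[547 260  32  27 603] [0.5774 0.0446 0.1471] circ [578.5  47.6] 9.9 [ 48.   9. 166.]
[ 307  283   42   53 1938] [ 0.6276 -0.1385  0.1456] circ [ 636.9 -136.9] 25.4 [104.  16. 106.]
```

View pics/s27.png

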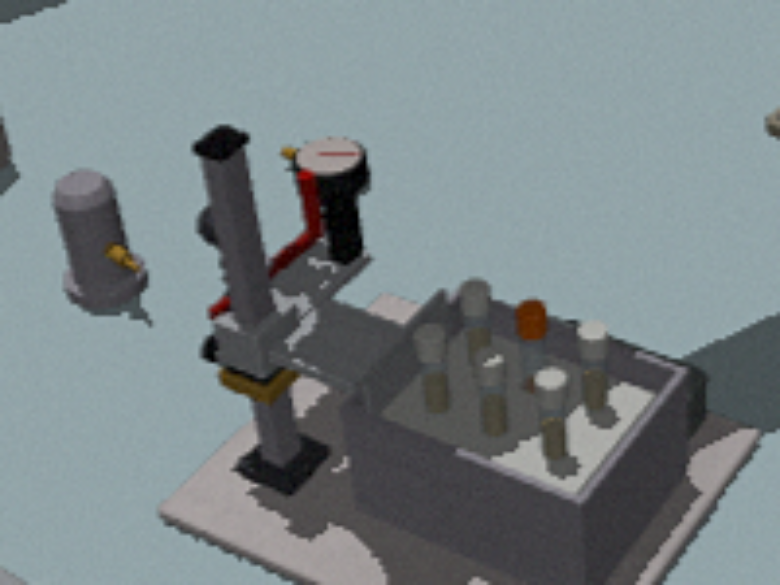

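View pics/s27f.png

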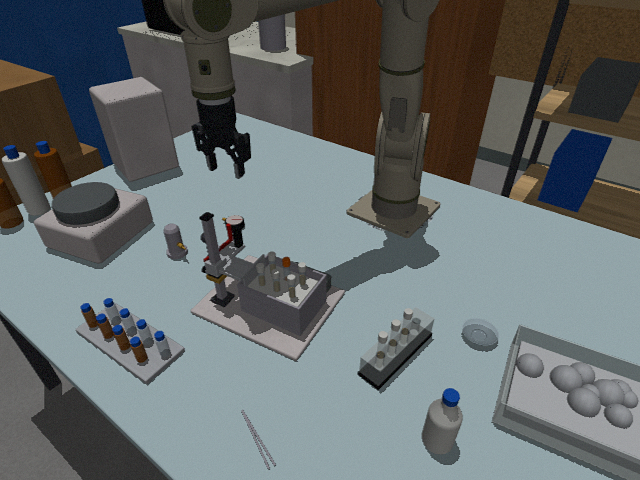

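The buffer rests on the brass collar, at (265,370) in the zoomed view. The orange tube's cap is level with its neighbours (0.147), the hand is clear, and the bystanders and spares are where they were. Handing in.

Run:
```python
from workcell import *
print(hand_in())
```

```text
the job is handed in; nothing more can be done
None
```

I finished all three steps in order and handed the job in at about 28 s of the 58 s allowed. The hand-in gave no verdict.

- **Raising:** I lifted the rack by the grip alone. It went 8 mm past the 0.090 tooth and met the upper end stop, with up to about 67 N at the wrist (limit 120 N). I then backed it down onto the 0.090 tooth and let go, and the block hung clear of the rim.
- **Tube:** The orange tube went into the empty pocket without any force showing. Its cap was level with the neighbours to within 1 mm and about 1 mm from the pocket axis.
- **Lowering:** I squeezed the lever to the grip and eased the rack down in half-millimetre to 1.5 mm steps near the end. The force in the hand went from −9.5 N to about −0.5 N, so the collar took roughly 9 N, well under 25 N. Only then did I open the hand.

**Last checks:**
- The rack rests at about 0.009 m of lift, below the lowest tooth, so it can't be hanging on one.
- The tube's cap is level with its neighbours and within about 1 to 2 mm of the pocket axis.
- Nothing touches the robot, and the bystanders and spares look unmoved.

**Mismatches:**
- After release the red bar stood about 24 mm from the grip instead of 26 mm. I estimate the lever at about 0.05 rad, against a limit of 0.16.
- The wrist camera and the measured hand position disagreed by 1 to 2 mm. I handled this by comparing the tube and pocket in the same picture.

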